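# Take down the forming stack

### The arm

A 7-joint arm with a two-finger parallel gripper is mounted at the origin on the work surface. World frame = base frame: x ahead of the robot, y to its left, z up, the work surface at z = 0. Lengths are in m, angles in rad, forces in N, time in s.
With the tool pointing down it reaches from about 0.425 to 0.95 m from the base axis. Payload 4.7 kg.
Tool frame: the origin (TCP) lies midway between the tips of the shut fingers; the grasp point (between the pads) lies 19 mm behind it; z points along the fingers, x is the direction in which the jaws open and shut, and the axes are right-handed (so a half turn about z gives the same grasp; the last joint's range is limited). The gripper opens to 87 mm and grips with 3 to 60 N. Pads are 19 mm wide; open, the fingers measure 117 mm over their backs; the gripper's body (75 mm by 190 mm) begins 51 mm behind the grasp point.
Start: joints at [-1.159, 0.469, -0.049, 1.532, 0.024, 1.141, -0.082], TCP at [0.288, 0.611, 0.223] pointing down, gripper open.
Joint ranges: [-2.59, 2.59], [-0.33, 1.99], [-1.39, 1.29], [0.1, 2.45], [-1.04, 4.18], [0.21, 1.99], [-2.66, 2.66]. Speed limits (rad/s): [2.57, 2.57, 3.14, 3.14, 3.14, 3.14, 3.14].

### API

Orientations are given as a unit quaternion [w, x, y, z].
In Python, from workcell import manip, vision, order gives the robot as it stands.
- The arm moves only by the tool arm_command, never from a script. Its argument "rows" is text: rows parted by semicolons, each of 4 numbers parted by spaces: the shift along the tool's x, y, z in mm, then the turn about the tool's z in degrees. In form: tx ty tz yaw; .... A call has 1 to 20 rows; each row shifts and turns the commanded pose from where the row before left it, along the tool's axes as they then stand; what a row does not reach is not made up. A row lasts 1/8 s, in which the tool goes at most 62.5 mm and 10.7 degrees, less where a joint would pass 70% of its speed; a pose out of reach is approached as far as the arm can. A call is refused whole if a number of a shift passes 62.5 or a number of a turn 10.7, either way. A call with a gripper value outside its range is refused whole. "gripper" is the gripper's target within -1 to 1 (fully open at 1, half-way at 0, shut at -1), set as the call begins (left out, the last holds). The fingers move at their own pace and stop on an object; "grip_force" is the grip in N (left out, the last holds). Time passes only in rows, so rows that do not move let the fingers close. It gives the time, the measured TCP pose, the force and the opening at its end, in the units of the state.
- manip.sense(): the state, without advancing time (a new reading comes with each control period).
- vision.get_image(name): name is "scene" or "side" or "wrist"; returns a dict with "frame" (400x640x3 uint8, blue, green, red), "mtx" (3x3 intrinsics, pixels), "position" and "orientation" of the camera in the world; the wrist camera has in their place "tool_from_camera" (4x4, takes a point from camera to tool coordinates, whose origin is the TCP and whose axes are the tool frame's). Camera axes: x right, y down, z forward; pixel columns grow to the right and rows downward; lengths in m; the calibration is good to about 2 mm. A picture is of the moment at which its call begins: read the wrist's pose just before it. There is no depth.
- order.hand_in(): hands the job in, once; it reports no verdict.
The state is a dict: "time_s": time; "joint_pos": joint angles; "qd": joint speeds; "tau": joint torques, N m; "tcp_pos": TCP position; "tool_rot": TCP orientation; "force": force on the tool from outside, world axes, zero at the start; "ft_torque": the same for the moment, N m; "opening": finger opening in m.
Only numpy, scipy, OpenCV 4.12 (cv2) and the standard library are available. Lean on these libraries where they do the work, as an engineer would, in place of code of your own. Each camera call takes 0.05 s, during which the arm holds its last target.

### The job

The copper cup has been pressed: take the forming stack apart from the top down and set each piece down, without dropping it, upright in the middle of its own place: the steel pusher in the large bore of the dark wooden tool block, the red urethane punch in the white dish, the copper cup on the green felt pad and the steel die flat in the blue tray. Leave the amber jar and the brass bowl where they stand, and let everything stand released and still.

Things in the scene. Friction and masses are not known exactly. Their poses are not given: they have to be found in the camera images.
- pusher_mid (a point): Steel pusher, the top piece of the stack: bright steel foot disc, 24 mm across and 10 mm thick, with a round shank 18 mm across and 28 mm long standing on it; 38 mm high in all, 0.09 kg. The point is its centre, 19 mm above its underside; z up along the shank. At the start it stands on the punch, its underside 82 mm above the bench. Grip it by the shank.
- punch_mid (a point): Red urethane punch: plain round rod 32 mm across, 58 mm high, 0.055 kg. The point is its centre, 29 mm above its underside; z up. At the start it stands loosely on the floor of the cup, underside 24 mm above the bench, with its top 24 mm standing out above the cup's rim.
- cup_mid (a point): Copper cup, the formed workpiece: 46 mm outside diameter with straight upright sides, 38 mm high, wall 3 mm, floor 4 mm, open at the top, 0.10 to 0.16 kg. The point is its centre, 19 mm above its underside; z up. At the start it stands with 2 mm play all round in the cavity of the die, underside 20 mm above the bench, with its top 22 mm standing out above the die.
- die_mid (a point): Dark steel die: square block 62 x 62 mm, 36 mm high, with a round cavity 50 mm across and 16 mm deep in its top; 0.65 to 0.9 kg. At the start it stands on the bench under the stack. The point is the block's centre, 18 mm above its underside; x and y are square to its sides, z up.
- block_bore (a point): Place of the pusher: fixed dark wooden tool block, 80 mm (x) by 110 mm (y) and 24 mm high, with one large round bore in its middle, 41 mm across and 12 mm deep (the little plugged holes beside it do not matter). The point is the centre of the bore's floor, 12 mm above the bench.
- dish_floor (a point): Place of the punch: fixed round white enamel dish, 96 mm across, 12 mm high, flat floor about 78 mm across. The point is the centre of its inner floor, 4 mm above the bench.
- felt_top (a point): Place of the cup: fixed round green felt pad, 92 mm across, 6 mm thick. The point is the centre of its top.
- tray_floor (a point): Place of the die: fixed square blue metal tray, 94 mm outside, 86 mm inside, rim 10 mm high. The point is the centre of its inner floor, 4 mm above the bench; x and y are square to its sides.
- jar_mid (a point): Bystander: loose amber glass jar with a brass cap, 52 mm across, 75 mm high, standing among the places. The point is its centre. Leave it where it stands.
- bowl_mid (a point): Bystander: loose finished brass bowl, 100 mm across, 45 mm high, standing at the left of the places. The point is on its axis, half-way up. Leave it where it stands.

How it is judged:
By the outcome, as a careful person would: the job done as asked, in the order asked, and still so for the second after the job is handed in, with the robot touching nothing.
It also fails if it takes over 115 s, if anything falls off the work surface, if the arm or the gripper's body presses on something with over 40 N, if the wrist force passes 120 N, or if a joint passes its speed limit or range.

## Working session

There is one attempt and no reset: what is moved stays moved. The work goes in short steps, Python scripts to look and compute and a tool call to move; the robot and the scene stay as the last step left them, time stands still between calls to the robot, and variables do not carry over. Pictures are saved under pics/ and viewed, and the job is handed in when it is done.

Besides the shell and the picture viewer there is one more tool, called after "Emit:" as a command line: name --argument value ..., lists and objects as JSON in quotes. arm_command: Moves the arm, as the interface text tells. Its arguments: {"type":"object","properties":{"rows":{"type":"string"},"gripper":{"type":"number"},"grip_force":{"type":"number"}},"required":["rows"]}

```bash
mkdir -p pics; cat > h.py <<'E'
import numpy as np, cv2
from scipy.spatial.transform import Rotation as R
from workcell import manip, vision, order
def q2R(q): return R.from_quat([q[1],q[2],q[3],q[0]]).as_matrix()
def snap(name,fn):
    s=manip.sense(); d=vision.get_image(name); cv2.imwrite('pics/'+fn+'.png',d['frame'])
    if name=='wrist':
        T=np.array(d['tool_from_camera']); Rt=q2R(s['tool_rot'])
        Rc=Rt@T[:3,:3]; p=Rt@T[:3,3]+np.array(s['tcp_pos'])
    else: Rc=q2R(d['orientation']); p=np.array(d['position'])
    np.savez('pics/'+fn+'.npz',K=d['mtx'],R=Rc,p=p); return d
def ray(fn,u,v,z):
    c=np.load('pics/'+fn+'.npz'); d=c['R']@np.linalg.solve(c['K'],[u,v,1.]); return c['p']+d*(z-c['p'][2])/d[2]
def proj(fn,P):
    c=np.load('pics/'+fn+'.npz'); q=c['K']@(c['R'].T@(np.array(P)-c['p'])); return q[:2]/q[2]
def st():
    s=manip.sense(); Rt=q2R(s['tool_rot'])
    print('t',round(s['time_s'],2),'tcp',np.round(s['tcp_pos'],4),'yaw',np.round(np.degrees(np.arctan2(Rt[1,0],Rt[0,0])),2),'z',np.round(Rt[:,2],3),'F',np.round(s['force'],1),'op',round(s['opening'],4)); return s,Rt
E
python3 - <<'E'
from h import *
for n in('scene','side','wrist'):
    snap(n,n+'0'); c=np.load('pics/'+n+'0.npz'); print(n,c['K'],c['p'],c['R'])
s,Rt=st();print(Rt, s['joint_pos'])
E
```

```text
scene [[372.40467263   0.         318.13206769]
 [  0.         372.40467263 202.84324779]
 [  0.           0.           1.        ]] [1.10795146 0.00579464 0.6898365 ] [[ 0.1295737   0.71257135 -0.68953081]
 [ 0.99149655 -0.1015607   0.08136349]
 [-0.01205194 -0.69420998 -0.71967163]]
side [[509.90986836   0.         316.63200689]
 [  0.         509.90986836 195.88125456]
 [  0.           0.           1.        ]] [ 0.49955906 -0.63614909  1.01420777] [[ 0.997514   -0.06143254  0.03452333]
 [-0.06959776 -0.7820797   0.61927982]
 [-0.01104394 -0.62014303 -0.78441102]]
wrist [[283.7117164    0.         315.57199057]
 [  0.         283.7117164  206.42626646]
 [  0.           0.           1.        ]] [0.22495599 0.63960682 0.38408093] [[ 4.26390490e-01  8.74804662e-01  2.30017289e-01]
 [ 9.04539025e-01 -4.12219369e-01 -1.09015336e-01]
 [-5.49542086e-04  2.54542717e-01 -9.67061375e-01]]
t 0.15 tcp [0.2878 0.6101 0.2217] yaw 64.75 z [-0.001 -0.001 -1.   ] F [ 0.1 -0.6  0.1] op 0.0871
[[ 4.26586120e-01  9.04446776e-01 -5.57969411e-04]
 [ 9.04445751e-01 -4.26586478e-01 -1.36358036e-03]
 [-1.47130807e-03  7.70313926e-05 -9.99998915e-01]] [-1.15892155  0.46927478 -0.04860242  1.5333883   0.02413969  1.14098976
 -0.08228868]
```

```bash
sleep 1
```

```text
(no output)
```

View pics/scene0.png

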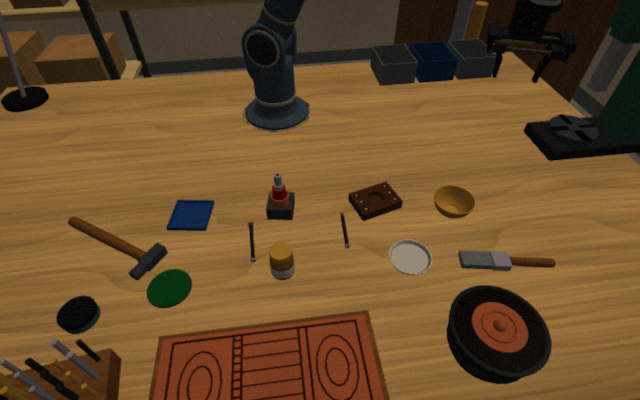

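View pics/side0.png

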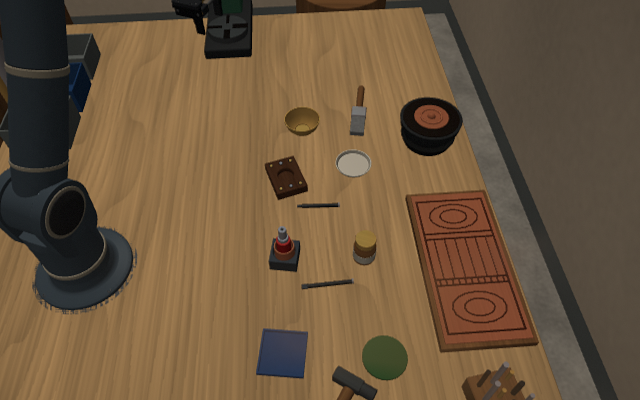

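View pics/wrist0.png

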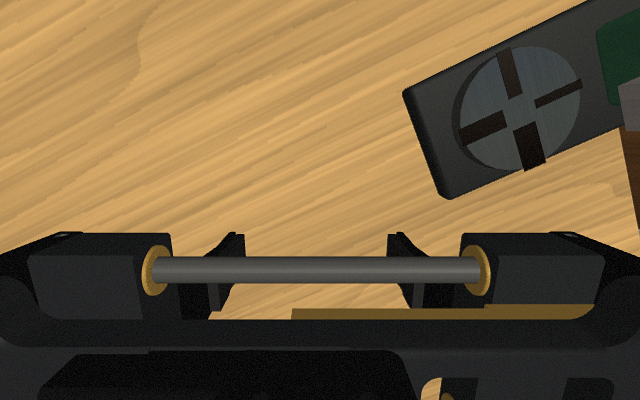

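```bash
python3 - <<'E'
import cv2
a=cv2.imread('pics/scene0.png'); b=cv2.imread('pics/side0.png')
cv2.imwrite('pics/sc_a.png',cv2.resize(a[160:320,140:310],None,fx=4.5,fy=3.7,interpolation=2)[:,:]) if 0 else None
cv2.imwrite('pics/sc_a.png',cv2.resize(a[165:315,140:310],None,fx=4,fy=4,interpolation=2))
cv2.imwrite('pics/sc_b.png',cv2.resize(a[165:285,330:490],None,fx=5,fy=5,interpolation=2))
cv2.imwrite('pics/sd_a.png',cv2.resize(b[210:390,240:420],None,fx=3,fy=3,interpolation=2)) if 0 else None
cv2.imwrite('pics/sd_a.png',cv2.resize(b[215:385,245:425],None,fx=3.5,fy=3.5,interpolation=2))
cv2.imwrite('pics/sd_b.png',cv2.resize(b[95:210,250:390],None,fx=5,fy=5,interpolation=2))
E
```

```text
(no output)
```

View pics/sc_a.png

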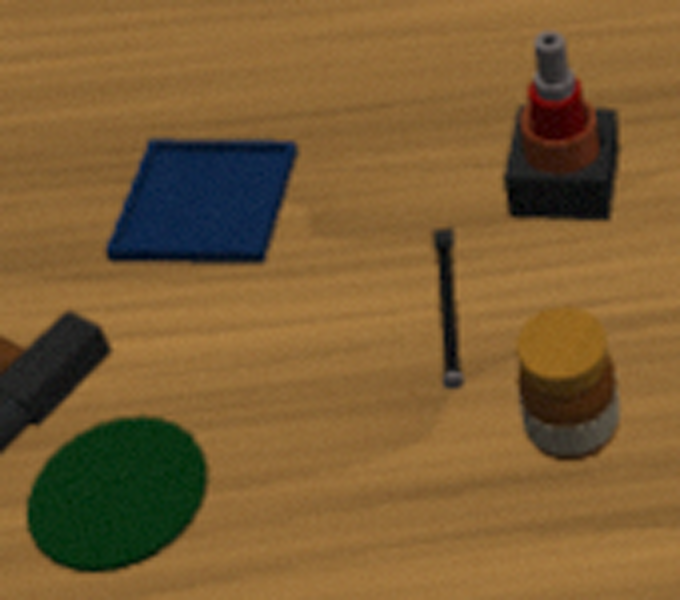

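View pics/sc_b.png

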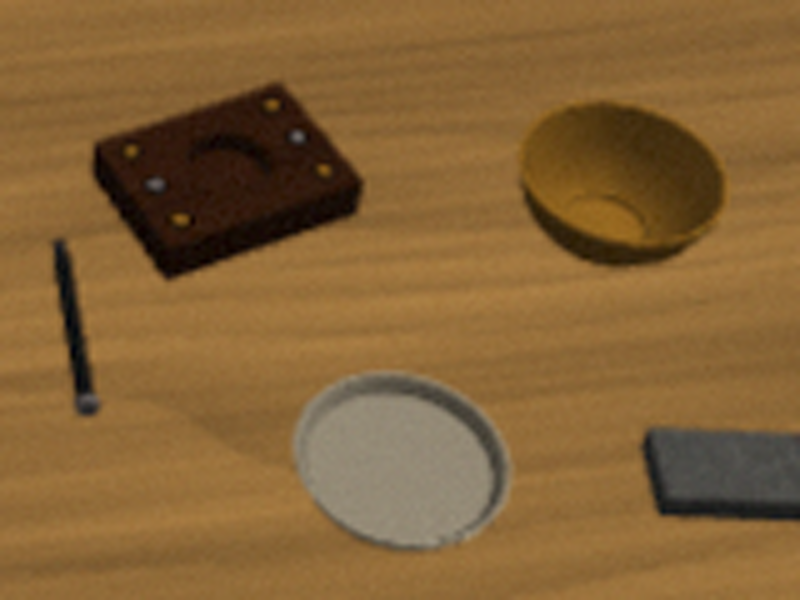

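View pics/sd_a.png

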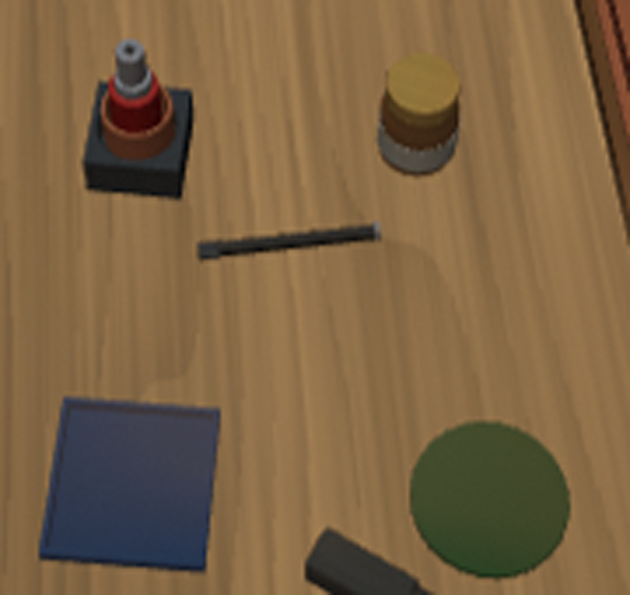

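View pics/sd_b.png

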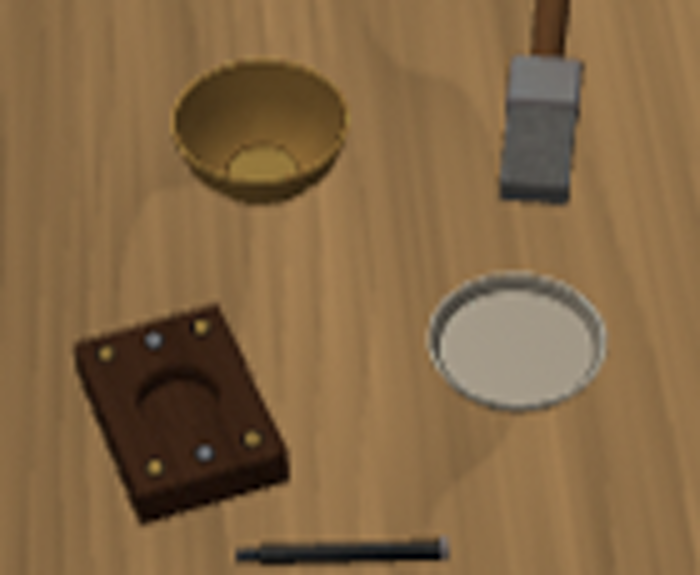

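```bash
python3 - <<'E'
from h import *
S=lambda x,y:('scene0',140+(x+.5)/4-.5,165+(y+.5)/4-.5)
D=lambda x,y:('side0',245+(x+.5)/3.5-.5,215+(y+.5)/3.5-.5)
S2=lambda x,y:('scene0',330+(x+.5)/5-.5,165+(y+.5)/5-.5)
D2=lambda x,y:('side0',250+(x+.5)/5-.5,95+(y+.5)/5-.5)
def sh(n,z,*pts):
    P=np.array([ray(*p,z)[:2] for p in pts])*1e3
    e=[np.degrees(np.arctan2(*(P[(i+1)%4]-P[i])[::-1])) for i in range(4)] if len(P)==4 else ''
    print(n,P[0][:0],np.round(P.mean(0),1),[np.round(p).tolist() for p in P] if len(P)>1 else '',np.round(e,1) if len(P)==4 else '')
sh('pusherS',.12,S(550,40)); sh('pusherD',.12,D(130,49))
sh('punchtop?',.092,S(555,82)); sh('footD',.092,D(134,84))
sh('trayS',.01,S(150,142),S(297,145),S(265,258),S(108,253)); sh('trayD',.01,D(66,398),D(220,410),D(204,566),D(40,553))
sh('feltS',.006,S(118,493)); sh('feltD',.006,D(490,499))
sh('dieS',.036,S(520,110),S(617,112),S(611,180),S(507,178)); sh('dieD',.036,D(102,85),D(192,92),D(183,162),D(87,155))
sh('jarS',.075,S(563,343)); sh('jarD',.075,D(423,84))
sh('blkS',.024,S2(96,148),S2(282,84),S2(361,182),S2(168,250)); sh('blkD',.024,D2(77,345),D2(217,306),D2(289,462),D2(140,498))
sh('dishS',.012,S2(402,460)); sh('dishD',.012,D2(517,341))
sh('bowlS',.045,S2(622,174)); sh('bowlD',.045,D2(261,123))
E
```

```text
pusherS [] [459.3 -11.4]  
pusherD [] [458.7 -13.1]  
punchtop? [] [464.8 -11.3]  
footD [] [459.2 -20.1]  
trayS [] [ 450.2 -234.4] [[396.0, -275.0], [412.0, -181.0], [505.0, -194.0], [488.0, -288.0]] [  80.3   -7.9 -100.4  172.1]
trayD [] [ 447.  -238.9] [[409.0, -186.0], [500.0, -200.0], [486.0, -292.0], [394.0, -278.0]] [ -8.9 -98.9 171.3  80.6]
feltS [] [ 654.9 -259.3]  
feltD [] [ 651.6 -264. ]  
dieS [] [461.2 -10.7] [[427.0, -36.0], [438.0, 24.0], [495.0, 16.0], [485.0, -46.0]] [ 80.2  -8.4 -99.6 170.1]
dieD [] [460.4 -13.1] [[436.0, 18.0], [494.0, 8.0], [486.0, -44.0], [425.0, -34.0]] [ -9.7 -99.  170.8  78.7]
jarS [] [641.9 -18.7]  
jarD [] [639.7 -22.7]  
blkS [] [471.4 225.2] [[451.0, 162.0], [418.0, 267.0], [493.0, 288.0], [524.0, 183.0]] [ 107.5   15.2  -73.4 -163.9]
blkD [] [468.8 220.7] [[416.0, 263.0], [490.0, 285.0], [522.0, 176.0], [447.0, 159.0]] [  16.4  -73.8 -167.1  106.3]
dishS [] [651.  262.2]  
dishD [] [647.1 258.6]  
bowlS [] [524.9 404.8]  
bowlD [] [520.2 400.5]
```

Emit:
arm_command --rows "0 0 0 10.6;0 0 0 10.6;0 0 0 10.6;0 0 0 10.6;0 0 0 10.6;0 0 0 10.6;0 0 0 10.6;19 30 -6 0;19 42 -6 0;19 42 -6 0;19 42 -6 0;19 42 -6 0;19 42 -6 0;0 0 0 0;0 0 0 0" --gripper 1

```text
time_s: 2.02
tcp_pos: [0.3606, 0.3557, 0.2586]
tool_rot: [-0.0, 0.997, -0.082, -0.0]
force: [0.7, 0.5, 0.2]
opening: 0.0865
```

```bash
python3 - <<'E'
from h import *
st(); snap('wrist','w1')
for n,p in dict(bore=(.47,.223,.024),dish=(.649,.26,.012),stack=(.46,-.012,.12)).items(): print(n,proj('w1',p))
E
```

```text
t 2.02 tcp [0.3606 0.3557 0.2586] yaw -9.42 z [-0.     0.001 -1.   ] F [0.7 0.5 0.2] op 0.0865
bore [401.16203128 256.3976438 ]
dish [516.00285616 212.53344758]
stack [428.86264997 439.73527434]
```

View pics/w1.png

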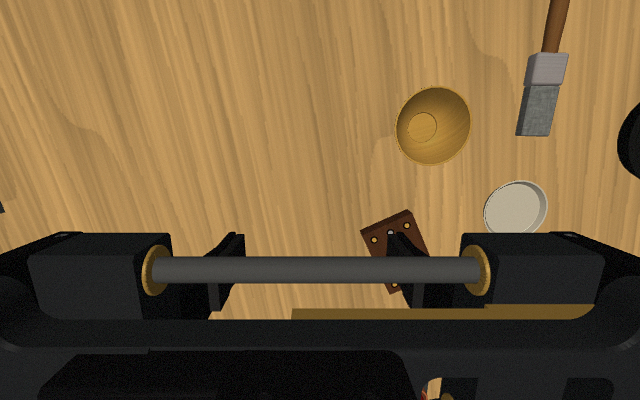

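Emit:
arm_command --rows "10 20 0 0;20 42 0 0;20 42 0 0;20 42 0 0;20 42 0 0;20 42 0 0;20 42 0 0;20 42 0 0;20 42 0 0;20 42 0 0;20 42 0 0;7 16 0 0;0 0 0 0;0 0 0 0"

```text
time_s: 3.82
tcp_pos: [0.4998, -0.1294, 0.2582]
tool_rot: [-0.0, 0.997, -0.082, -0.0]
force: [-0.7, 0.3, 0.2]
opening: 0.0866
```

```bash
python3 - <<'E'
from h import *
st(); d=snap('wrist','w2')
for n,p in dict(bore=(.47,.223,.024),dish=(.649,.26,.012),stack=(.46,-.012,.12)).items(): print(n,proj('w2',p))
E
```

```text
t 3.83 tcp [ 0.4998 -0.1294  0.2582] yaw -9.38 z [-0.001  0.001 -1.   ] F [-0.7  0.3  0.2] op 0.0866
bore [ 237.66546902 -122.99808375]
dish [ 392.77984649 -189.43811125]
stack [256.82794104  90.10684584]
```

View pics/w2.png

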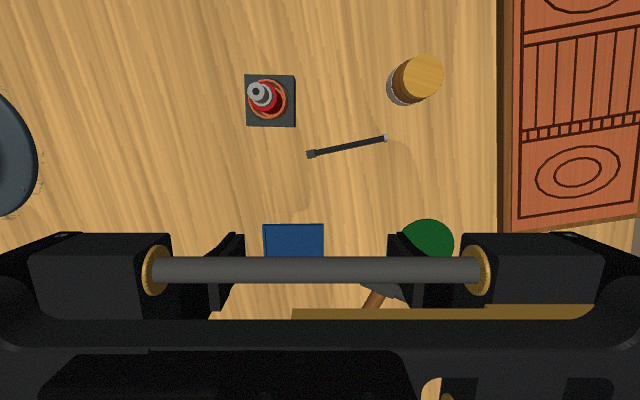

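```bash
python3 - <<'E'
from h import *
a=cv2.imread('pics/w2.png'); cv2.imwrite('pics/w2c.png',cv2.resize(a[60:140,235:310],None,fx=7,fy=7,interpolation=2))
E
```

```text
(no output)
```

View pics/w2c.png

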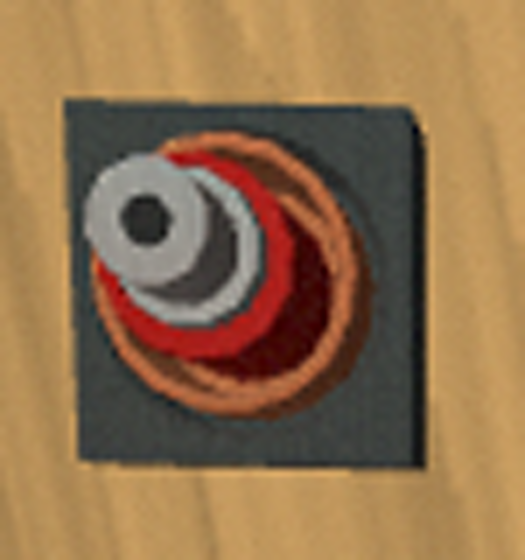

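```bash
python3 - <<'E'
from h import *
C=lambda x,y:('w2',235+(x+.5)/7-.5,60+(y+.5)/7-.5)
f=lambda x,y,z: np.round(ray(*C(x,y),z)*1e3,1)
print('pt',f(148,221,.12),'foot',f(193,247,.092),'cup',f(225,272,.058))
P=np.array([f(66,100,.036),f(412,105,.036),f(414,468,.036),f(80,460,.036)]);print(P,P.mean(0)); 
for i in range(4):
  d=P[(i+1)%4]-P[i];print(np.linalg.norm(d),np.degrees(np.arctan2(d[1],d[0])))
s,Rt=st(); print(np.round(1e3*Rt.T@(np.array([.4605,-.0125,.2])-s['tcp_pos']),1))
E
```

```text
pt [458.7 -12.8 120. ] foot [459.9 -13.1  92. ] cup [459.2 -12.9  58. ]
[[434.   22.9  36. ]
 [494.8  12.1  36. ]
 [483.8 -49.4  36. ]
 [422.6 -37.8  36. ]] [458.8  -13.05  36.  ]
61.75176110848986 -10.072477837438933
62.47599539022968 -100.1407931461128
62.28964600958974 169.26733544334422
61.76123379596621 79.36324831112977
t 3.88 tcp [ 0.4999 -0.1291  0.2583] yaw -9.34 z [-0.001  0.001 -1.   ] F [ 0.   0.3 -0.6] op 0.0868
[ -57.7 -108.7   58.4]
```

Emit:
arm_command --rows "-20 -36 0 0;-20 -36 0 0;-19.2 -35.9 0 0;0 0 30 0;0 0 40 0;0 0 35 0;0 0 25 0;0 0 15 0;0 0 0 0;0 0 0 0"

```text
time_s: 5.12
tcp_pos: [0.4602, -0.014, 0.1144]
tool_rot: [-0.0, 0.997, -0.082, 0.001]
force: [0.1, 0.4, 1.1]
opening: 0.087
```

```bash
python3 - <<'E'
from h import *
s,Rt=st(); print(np.round(1e3*Rt.T@(np.array([.459,-.013,.097])-s['tcp_pos']),1))
snap('scene','s3');a=cv2.imread('pics/s3.png'); cv2.imwrite('pics/s3c.png',cv2.resize(a[120:240,210:350],None,fx=5,fy=5,interpolation=2))
E
```

```text
t 5.12 tcp [ 0.4602 -0.014   0.1144] yaw -9.43 z [ 0.002  0.001 -1.   ] F [0.1 0.4 1.1] op 0.087
[-1.4 -0.8 17.4]
```

View pics/s3c.png

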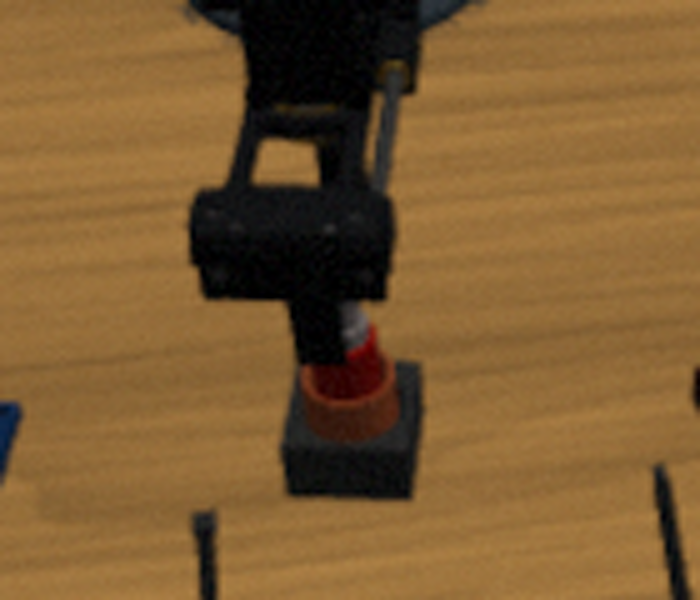

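Emit:
arm_command --rows "-1 -1 6 0;0 0 6 0;0 0 4 0;0 0 0 0;0 0 0 0"

```text
time_s: 5.8
tcp_pos: [0.4587, -0.0132, 0.0975]
tool_rot: [0.0, 0.997, -0.083, 0.0]
force: [-1.1, 0.6, 0.2]
opening: 0.0874
```

```bash
python3 - <<'E'
from h import *
s,Rt=st(); print(np.round(1e3*Rt.T@(np.array([.459,-.013,.097])-s['tcp_pos']),1))
snap('side','s4');a=cv2.imread('pics/s4.png'); cv2.imwrite('pics/s4c.png',cv2.resize(a[180:290,230:370],None,fx=5,fy=5,interpolation=2))
E
```

```text
t 5.8 tcp [ 0.4587 -0.0132  0.0975] yaw -9.46 z [ 0. -0. -1.] F [-1.1  0.6  0.2] op 0.0874
[ 0.2 -0.2  0.5]
```

View pics/s4c.png

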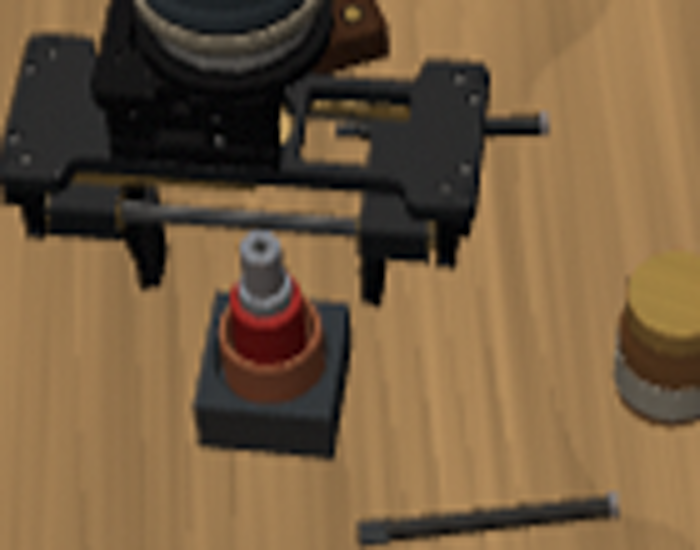

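Emit:
arm_command --rows "0 0 0 0;0 0 0 0;0 0 0 0;0 0 0 0;0 0 0 0;0 0 0 0;0 0 0 0;0 0 0 0" --gripper -1 --grip_force 15

```text
time_s: 6.85
tcp_pos: [0.4586, -0.0131, 0.0975]
tool_rot: [-0.0, 0.997, -0.082, -0.0]
force: [-0.4, 0.1, 0.2]
opening: 0.0177
```

Emit:
arm_command --rows "0 0 -3 0;0 0 -8 0;0 0 -15 0;0 0 -20 0;0 0 -25 0;0 0 -25 0;0 0 -20 0;0 0 0 0;0 0 0 0"

```text
time_s: 7.98
tcp_pos: [0.4581, -0.0131, 0.2132]
tool_rot: [-0.0, 0.997, -0.082, -0.0]
force: [0.1, 0.5, -1.3]
opening: 0.0172
```

```bash
python3 - <<'E'
from h import *
st()
snap('side','s5');a=cv2.imread('pics/s5.png'); cv2.imwrite('pics/s5c.png',cv2.resize(a[150:290,230:370],None,fx=4,fy=4,interpolation=2))
E
```

```text
t 7.97 tcp [ 0.4581 -0.0131  0.2132] yaw -9.45 z [-0.001  0.    -1.   ] F [ 0.1  0.5 -1.3] op 0.0172
```

View pics/s5c.png

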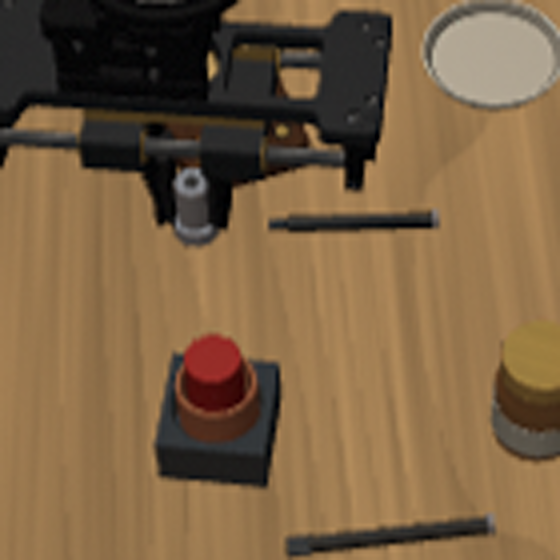

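Emit:
arm_command --rows "-1 -20 0 0;-1 -28 0 0;-2 -28 0 0;-1 -28 0 0;0 0 0 0;0 0 0 0"

```text
time_s: 8.78
tcp_pos: [0.4703, 0.0893, 0.2129]
tool_rot: [0.001, 0.997, -0.083, -0.001]
force: [0.2, -0.3, -1.7]
opening: 0.0174
```

```bash
python3 - <<'E'
from h import *
st(); snap('wrist','w3');a=cv2.imread('pics/w3.png'); p=proj('w3',(.47,.222,.024)); print(p,proj('w3',(.649,.26,.012)))
E
```

```text
t 8.78 tcp [0.4703 0.0893 0.2129] yaw -9.5 z [-0.001 -0.001 -1.   ] F [ 0.2 -0.3 -1.7] op 0.0174
[296.3944095   75.98279378] [447.81708544  13.2584267 ]
```

View pics/w3.png

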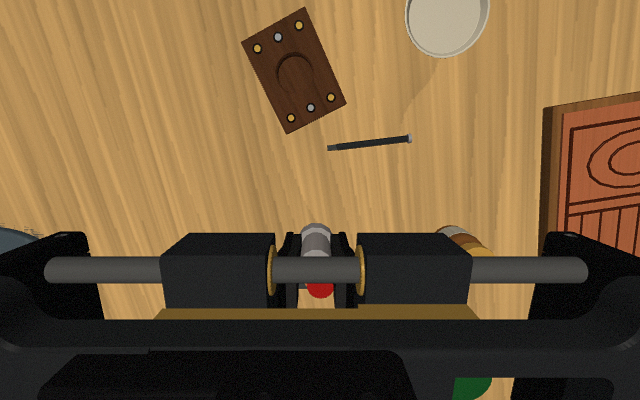

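```bash
python3 - <<'E'
from h import *
a=cv2.imread('pics/w3.png'); cv2.imwrite('pics/w3c.png',cv2.resize(a[0:140,235:355],None,fx=5,fy=5,interpolation=2)[:600])
E
python3 - <<'E'
from h import *
a=cv2.imread('pics/w3.png'); cv2.imwrite('pics/w3c.png',cv2.resize(a[0:140,235:355],None,fx=4.2,fy=4.2,interpolation=2))
E
```

```text
(no output)
```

View pics/w3c.png

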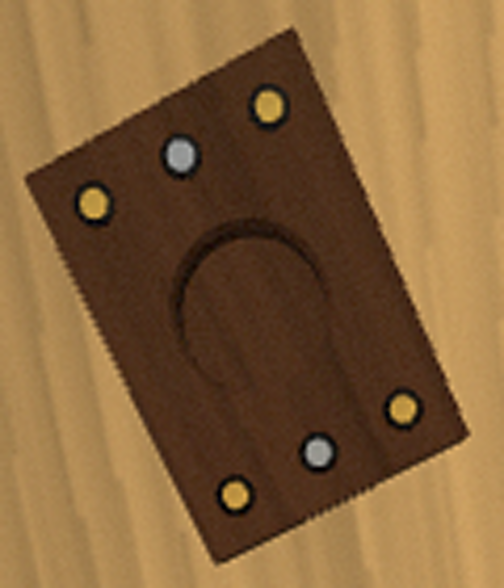

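```bash
python3 - <<'E'
from h import *
f=lambda x,y: ray('w3',235+(x+.5)/4.2-.5,(y+.5)/4.2-.5,.024)*1e3
for L in ([(25,178),(294,28),(468,435),(220,560)],[(94,203),(269,106),(403,408),(235,495)],[(181,156),(318,453)]):
  P=np.array([f(*p) for p in L]); print(np.round(P.mean(0),1))
  print([round(float(np.linalg.norm(P[i]-P[i-1])),1) for i in range(len(L))])
print('dish',ray('w3',447,5.,.012))
s,Rt=st(); print(np.round(1e3*Rt.T@(np.array([.47,.222,.06])-s['tcp_pos']),1))
E
```

```text
[469.  225.2  24. ]
[109.5, 79.4, 109.5, 77.5]
[468.5 225.6  24. ]
[82.3, 52.1, 82.2, 52.3]
[468.4 225.3  24. ]
[82.3, 82.3]
dish [0.64848696 0.26827132 0.012     ]
t 8.82 tcp [0.4704 0.0891 0.2131] yaw -9.55 z [-0.001 -0.001 -1.   ] F [-0.   0.4 -0.8] op 0.0174
[ -22.3 -131.2  153. ]
```

Emit:
arm_command --rows "-4 -20 0 0;-5 -28 0 0;-5 -28 0 0;-5 -28 0 0;-5 -29 0 0;0 0 15 0;0 0 20 0;0 0 20 0;0 0 20 0;0 0 20 0;0 0 20 0;0 0 20 0;0 0 15 0;0 0 10 0;0 0 0 0;0 0 0 0"

```text
time_s: 10.82
tcp_pos: [0.4695, 0.2255, 0.054]
tool_rot: [-0.0, 0.997, -0.083, 0.0]
force: [0.1, -0.6, -0.5]
opening: 0.0175
```

```bash
python3 - <<'E'
from h import *
s,Rt=st(); print(np.round(1e3*Rt.T@(np.array([.4688,.2243,.0275])-s['tcp_pos']),1))
for n in('scene','side'): snap(n,n+'6');a=cv2.imread('pics/%s6.png'%n); p=proj(n+'6',(.469,.224,.05)).astype(int);print(p); cv2.imwrite('pics/%s6c.png'%n,cv2.resize(a[p[1]-50:p[1]+50,p[0]-60:p[0]+60],None,fx=5,fy=5,interpolation=2))
E
```

```text
t 10.82 tcp [0.4695 0.2255 0.054 ] yaw -9.47 z [ 0.001  0.001 -1.   ] F [ 0.1 -0.6 -0.5] op 0.0175
[-0.5  1.3 26.5]
[375 189]
[285 167]
```

View pics/scene6c.png

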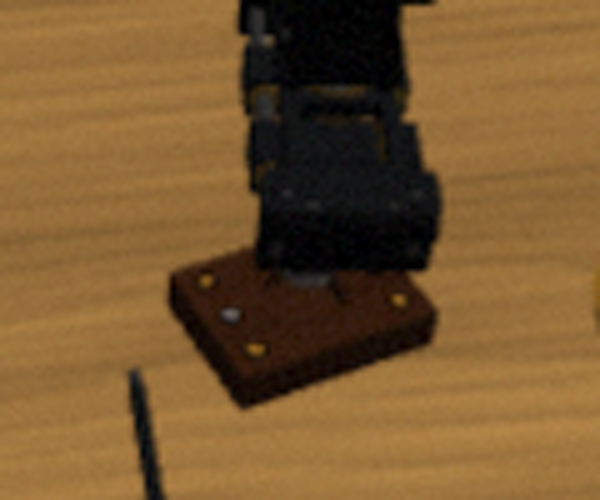

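View pics/side6c.png

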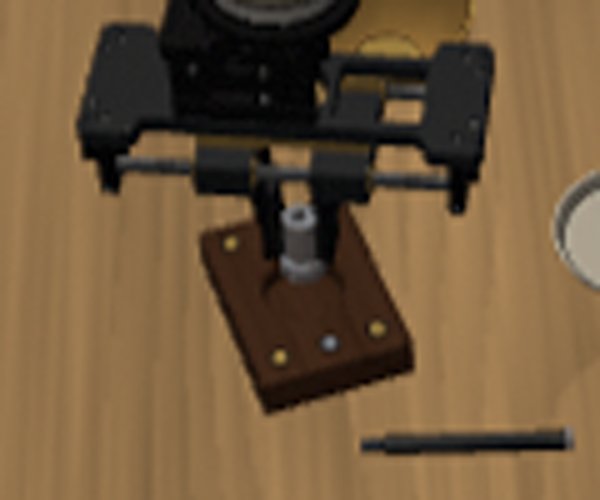

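Emit:
arm_command --rows "0 0.5 6 0;0 0.5 6 0;0 0 6 0;0 0 4 0;0 0 2 0;0 0 0 0"

```text
time_s: 11.68
tcp_pos: [0.4688, 0.2244, 0.0294]
tool_rot: [0.0, 0.997, -0.082, -0.0]
force: [-0.2, -0.2, -1.6]
opening: 0.0176
```

Emit:
arm_command --rows "0 0 1 0;0 0 1 0;0 0 0 0;0 0 0 0"

```text
time_s: 12.18
tcp_pos: [0.4688, 0.2245, 0.0276]
tool_rot: [-0.0, 0.997, -0.082, -0.0]
force: [-0.5, 0.6, -0.7]
opening: 0.0175
```

Emit:
arm_command --rows "0 0 0.7 0;0 0 0 0;0 0 0 0"

```text
time_s: 12.55
tcp_pos: [0.4689, 0.2245, 0.0275]
tool_rot: [-0.0, 0.997, -0.082, -0.0]
force: [-2.0, 0.2, 5.8]
opening: 0.0178
```

Emit:
arm_command --rows "0 0 0 0;0 0 0 0;0 0 0 0;0 0 0 0" --gripper 0.2

```text
time_s: 13.05
tcp_pos: [0.4688, 0.2245, 0.0267]
tool_rot: [0.0, 0.997, -0.082, -0.0]
force: [-0.1, -0.2, 0.2]
opening: 0.0481
```

Emit:
arm_command --rows "0 0 -5 0;0 0 -10 0;0 0 -20 0;0 0 -30 0;0 0 -30 0;0 0 -30 0;0 0 -20 0;0 0 0 0"

```text
time_s: 14.05
tcp_pos: [0.4698, 0.2249, 0.1738]
tool_rot: [-0.002, 0.997, -0.082, 0.002]
force: [-0.1, 0.4, 0.4]
opening: 0.052
```

```bash
python3 - <<'E'
from h import *
s,Rt=st()
for n in('scene','side'): snap(n,n+'7');a=cv2.imread('pics/%s7.png'%n); p=proj(n+'7',(.469,.224,.03)).astype(int);print(p); cv2.imwrite('pics/%s7c.png'%n,cv2.resize(a[p[1]-40:p[1]+40,p[0]-50:p[0]+50],None,fx=6,fy=6,interpolation=2))
E
```

```text
t 14.05 tcp [0.4698 0.2249 0.1738] yaw -9.46 z [ 0.003  0.003 -1.   ] F [-0.1  0.4  0.4] op 0.052
[374 195]
[285 172]
```

View pics/scene7c.png

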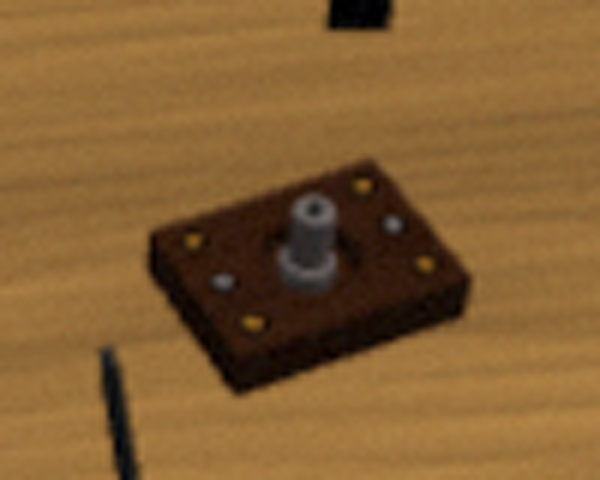

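View pics/side7c.png

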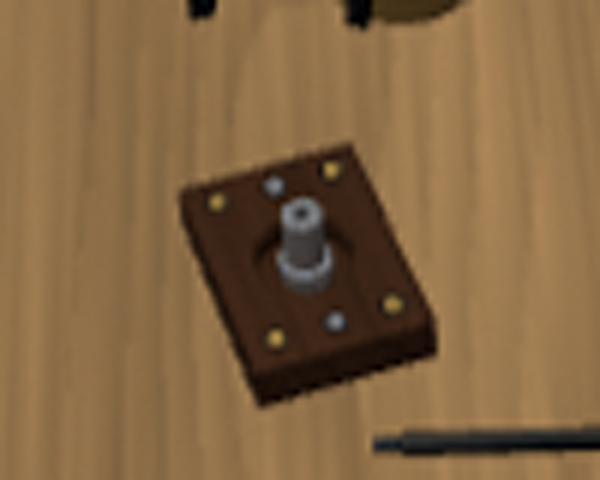

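```bash
python3 - <<'E'
from h import *
for n,top,m in(('scene7',(315,208),(308.5,253)),('side7',(302,214),(305,254))):
  p=proj(n,(.469,.224,.03)).astype(int)
  g=lambda x,y,z: np.round(1e3*ray(n,p[0]-50+(x+.5)/6-.5,p[1]-40+(y+.5)/6-.5,z),1)
  print(n,g(*top,.05),g(*m,.024))
E
```

```text
scene7 [468.9 225.8  50. ] [469.1 225.6  24. ]
side7 [468.6 223.3  50. ] [468.3 223.5  24. ]
```

```bash
python3 - <<'E'
from h import *
for n in('scene','side'):
  a=cv2.imread('pics/%s7.png'%n); p=proj(n+'7',(.459,-.013,.082)).astype(int);print(p); cv2.imwrite('pics/%s7d.png'%n,cv2.resize(a[p[1]-30:p[1]+40,p[0]-35:p[0]+35],None,fx=8,fy=8,interpolation=2))
E
```

```text
[277 186]
[283 238]
```

View pics/scene7d.png

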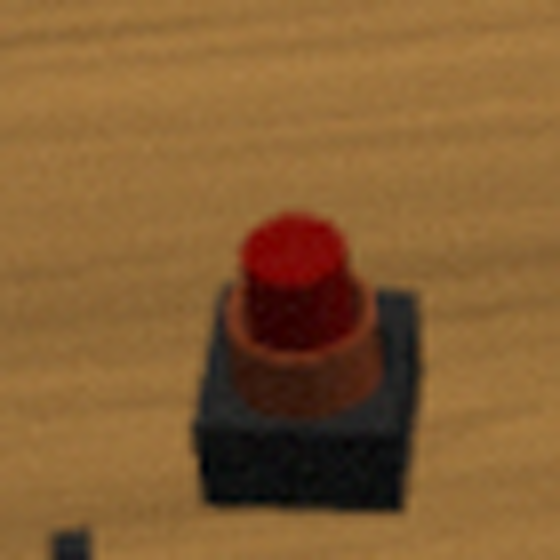

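View pics/side7d.png

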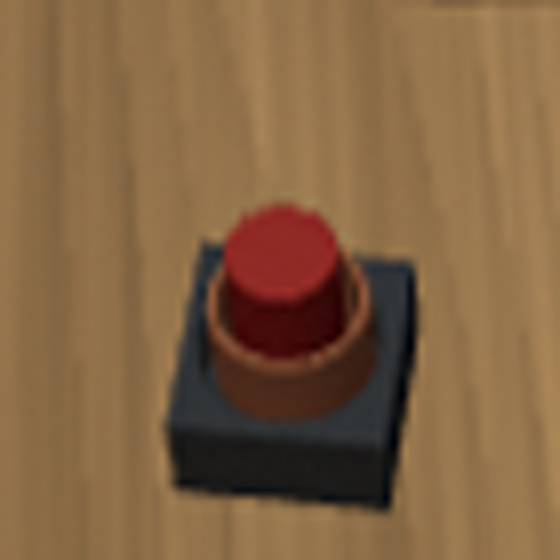

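```bash
python3 - <<'E'
from h import *
for n,t,c in(('scene7',(295,250),0),('side7',(283,254),0)):
  p=proj(n,(.459,-.013,.082)).astype(int)
  g=lambda x,y,z: np.round(1e3*ray(n,p[0]-35+(x+.5)/8-.5,p[1]-30+(y+.5)/8-.5,z),1)
  print(n,g(*t,.082))
s,Rt=st(); print(np.round(1e3*Rt.T@(np.array([.459,-.013,.0615])-s['tcp_pos']),1))
E
```

```text
scene7 [459.9 -11.8  82. ]
side7 [458.7 -15.1  82. ]
t 14.15 tcp [0.4684 0.2244 0.1716] yaw -9.45 z [-0.  0. -1.] F [-0.1 -0.3 -0.3] op 0.0522
[ 29.8 235.7 110.1]
```

Emit:
arm_command --rows "3 20 0 0;4 35 0 0;4 35 0 0;4 35 0 0;4 35 0 0;4 35 0 0;4 30 0 0;3 11 0 0;0 0 10 0;0 0 15 0;0 0 15 0;0 0 15 0;0 0 15 0;0 0 15 0;0 0 12 0;0 0 8 0;0 0 0 0;0 0 0 0" --gripper 1

```text
time_s: 16.4
tcp_pos: [0.46, -0.0133, 0.0671]
tool_rot: [-0.0, 0.997, -0.082, 0.0]
force: [0.5, 0.1, -0.4]
opening: 0.087
```

```bash
python3 - <<'E'
from h import *
s,Rt=st(); print(np.round(1e3*Rt.T@(np.array([.459,-.0135,.0615])-s['tcp_pos']),1))
E
```

```text
t 16.4 tcp [ 0.46   -0.0133  0.0671] yaw -9.46 z [ 0.001  0.    -1.   ] F [ 0.5  0.1 -0.4] op 0.087
[-1.   0.4  5.6]
```

Grip with 12 N (soft, light punch).

Emit:
arm_command --rows "-1 0.4 3 0;0 0 2.5 0;0 0 0 0;0 0 0 0"

```text
time_s: 16.9
tcp_pos: [0.4586, -0.0135, 0.0614]
tool_rot: [-0.0, 0.997, -0.082, 0.0]
force: [1.0, -0.2, 0.4]
opening: 0.0871
```

Emit:
arm_command --rows "0 0 0 0;0 0 0 0;0 0 0 0;0 0 0 0;0 0 0 0;0 0 0 0;0 0 0 0" --gripper -1 --grip_force 12

```text
time_s: 17.77
tcp_pos: [0.4586, -0.0135, 0.0613]
tool_rot: [-0.0, 0.997, -0.082, -0.0]
force: [-0.3, 0.1, -0.4]
opening: 0.0308
```

Emit:
arm_command --rows "0 0 -2 0;0 0 -5 0;0 0 -10 0;0 0 -15 0;0 0 -20 0;0 0 -20 0;0 0 -20 0;0 0 -20 0;0 0 -20 0;0 0 0 0;0 0 0 0"

```text
time_s: 19.15
tcp_pos: [0.4581, -0.0134, 0.1931]
tool_rot: [-0.0, 0.997, -0.082, -0.0]
force: [-0.1, 1.1, -0.5]
opening: 0.0305
```

```bash
python3 - <<'E'
from h import *
st()
snap('side','s8');a=cv2.imread('pics/s8.png'); cv2.imwrite('pics/s8c.png',cv2.resize(a[150:290,230:370],None,fx=4,fy=4,interpolation=2))
E
```

```text
t 19.15 tcp [ 0.4581 -0.0134  0.1931] yaw -9.45 z [-0.001  0.    -1.   ] F [-0.1  1.1 -0.5] op 0.0305
```

View pics/s8c.png

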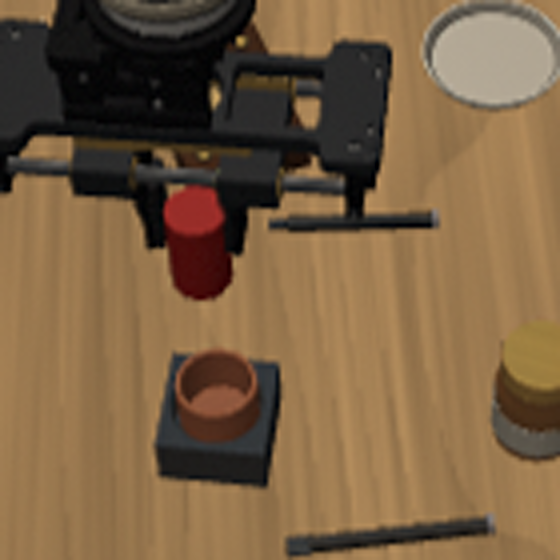

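Emit:
arm_command --rows "15 -15 0 0;24 -25 0 0;24 -25 0 0;24 -25 0 0;24 -25 0 0;24 -25 0 0;22 -21 0 0;0 0 0 0;0 0 0 0"

```text
time_s: 20.32
tcp_pos: [0.6396, 0.1195, 0.1921]
tool_rot: [0.001, 0.997, -0.082, -0.001]
force: [0.0, 1.1, -1.0]
opening: 0.0305
```

```bash
python3 - <<'E'
from h import *
st(); snap('wrist','w9');a=cv2.imread('pics/w9.png'); p=proj('w9',(.649,.26,.012)).astype(int); print(p)
x0,y0=max(p[0]-75,0),max(p[1]-60,0); print(x0,y0); cv2.imwrite('pics/w9c.png',cv2.resize(a[y0:y0+120,x0:x0+150],None,fx=5,fy=5,interpolation=2))
E
```

```text
t 20.32 tcp [0.6396 0.1195 0.1921] yaw -9.45 z [-0.002 -0.001 -1.   ] F [ 0.   1.1 -1. ] op 0.0305
[303  65]
228 5
```

View pics/w9c.png

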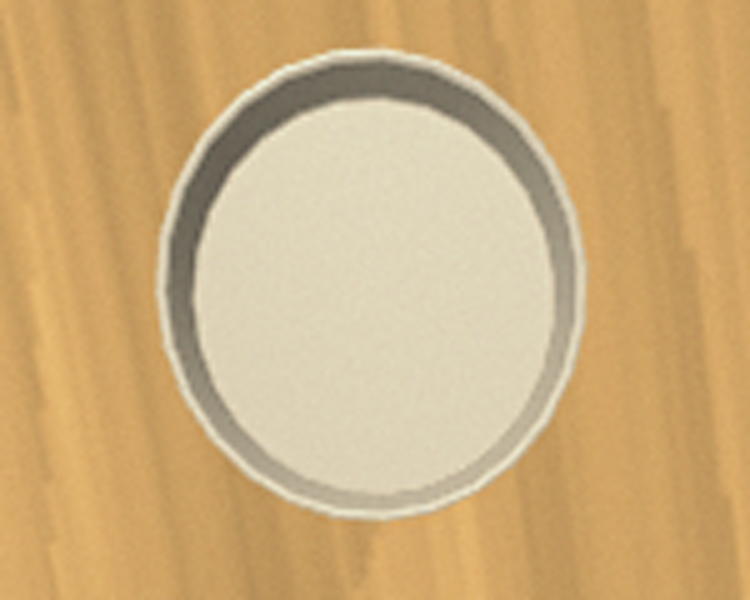

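```bash
python3 - <<'E'
from h import *
g=lambda x,y,z: 1e3*ray('w9',228+(x+.5)/5-.5,5+(y+.5)/5-.5,z)
for z,L in((.012,[(157,285),(585,280),(365,48),(375,519)]),(.004,[(193,300),(554,290),(375,98),(378,496)])):
  P=np.array([g(*p,z) for p in L]); th=P[:,:2]; A=np.c_[2*th,np.ones(4)]; c=np.linalg.lstsq(A,(th**2).sum(1),rcond=None)[0]; print(np.round(c[:2],1), np.sqrt(c[2]+c[0]**2+c[1]**2))
s,Rt=st(); print(np.round(1e3*Rt.T@(np.array([.649,.2615,.06])-s['tcp_pos']),1))
E
```

```text
[647.7 262.5] 47.221851962478524
[647.8 262. ] 40.93131403737238
t 20.38 tcp [0.6395 0.119  0.1925] yaw -9.49 z [-0.001 -0.001 -1.   ] F [-0.2 -0.2 -1.2] op 0.0305
[ -13.9 -142.2  132.4]
```

Emit:
arm_command --rows "-2 -20 0 0;-3 -28 0 0;-3 -28 0 0;-3 -28 0 0;-3 -28 0 0;-1 -10 0 0;0 0 12 0;0 0 18 0;0 0 18 0;0 0 18 0;0 0 18 0;0 0 18 0;0 0 16 0;0 0 12 0;0 0 8 0;0 0 0 0;0 0 0 0"

```text
time_s: 22.5
tcp_pos: [0.6489, 0.2622, 0.056]
tool_rot: [-0.0, 0.997, -0.082, 0.001]
force: [0.1, 0.7, -0.4]
opening: 0.0307
```

```bash
python3 - <<'E'
from h import *
s,Rt=st(); print(np.round(1e3*Rt.T@(np.array([.648,.2617,.0413])-s['tcp_pos']),1))
snap('side','s10');a=cv2.imread('pics/s10.png'); cv2.imwrite('pics/s10c.png',cv2.resize(a[90:210,290:430],None,fx=5,fy=5,interpolation=2))
E
```

```text
t 22.5 tcp [0.6489 0.2622 0.056 ] yaw -9.46 z [ 0.001  0.001 -1.   ] F [ 0.1  0.7 -0.4] op 0.0307
[-0.8  0.6 14.7]
```

View pics/s10c.png

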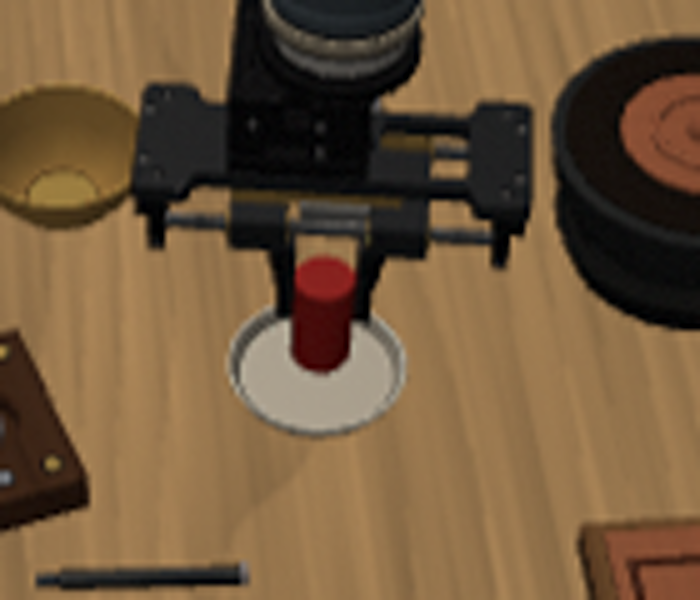

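Emit:
arm_command --rows "-0.8 0.8 5 0;0 0 4 0;0 0 3 0;0 0 1 0;0 0 0 0;0 0 0 0"

```text
time_s: 23.3
tcp_pos: [0.6476, 0.2614, 0.0425]
tool_rot: [-0.0, 0.997, -0.082, 0.0]
force: [0.9, 0.4, -1.4]
opening: 0.0308
```

Emit:
arm_command --rows "0 0 1 0;0 0 0.6 0;0 0 0 0;0 0 0 0"

```text
time_s: 23.8
tcp_pos: [0.6477, 0.2615, 0.0413]
tool_rot: [-0.0, 0.997, -0.082, 0.0]
force: [-1.4, 0.1, 4.8]
opening: 0.0301
```

Emit:
arm_command --rows "0 0 0 0;0 0 0 0;0 0 0 0;0 0 0 0" --gripper 0.5

```text
time_s: 24.3
tcp_pos: [0.6474, 0.2614, 0.0405]
tool_rot: [0.0, 0.997, -0.082, -0.0]
force: [-0.1, 0.1, 0.3]
opening: 0.0614
```

Emit:
arm_command --rows "0 0 -5 0;0 0 -10 0;0 0 -20 0;0 0 -25 0;0 0 -30 0;0 0 -30 0;0 0 -20 0;0 0 0 0;0 0 0 0"

```text
time_s: 25.42
tcp_pos: [0.6467, 0.2614, 0.1798]
tool_rot: [0.0, 0.997, -0.082, -0.001]
force: [0.6, -0.5, 0.2]
opening: 0.0653
```

```bash
python3 - <<'E'
from h import *
s,Rt=st(); print(np.round(1e3*Rt.T@(np.array([.459,-.013,.0395])-s['tcp_pos']),1))
for n in('scene','side'): snap(n,n+'11');a=cv2.imread('pics/%s11.png'%n); p=proj(n+'11',(.648,.26,.03)).astype(int);print(p); cv2.imwrite('pics/%s11c.png'%n,cv2.resize(a[p[1]-40:p[1]+40,p[0]-50:p[0]+50],None,fx=6,fy=6,interpolation=2))
E
```

```text
t 25.43 tcp [0.6467 0.2614 0.1798] yaw -9.45 z [-0.002 -0.    -1.   ] F [ 0.6 -0.5  0.2] op 0.0653
[-139.9  301.4  140.7]
[409 250]
[353 157]
```

View pics/scene11c.png

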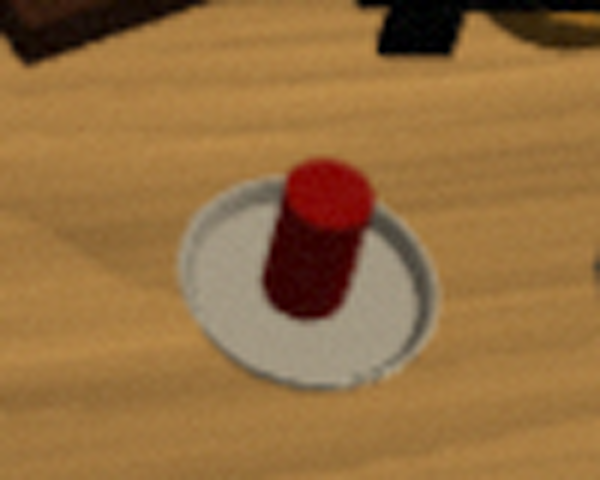

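View pics/side11c.png

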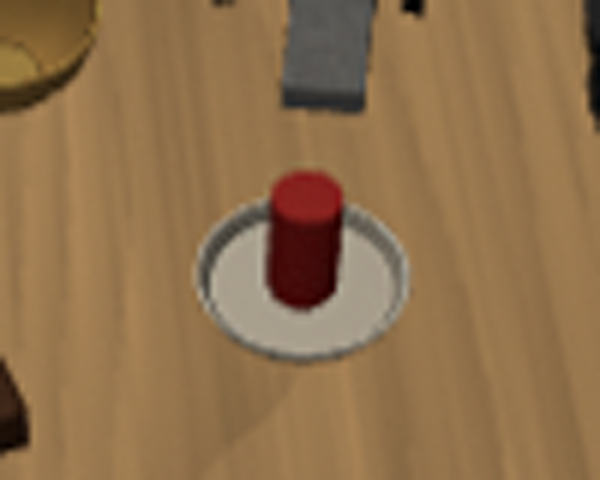

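```bash
python3 - <<'E'
from h import *
for n,top,m in(('scene11',(330,193),(309,282)),('side11',(306,198),(302,277))):
  p=proj(n,(.648,.26,.03)).astype(int)
  g=lambda x,y,z: np.round(1e3*ray(n,p[0]-50+(x+.5)/6-.5,p[1]-40+(y+.5)/6-.5,z),1)
  print(n,g(*top,.062),g(*m,.012))
for n in('scene','side'):
  a=cv2.imread('pics/%s11.png'%n); p=proj(n+'11',(.459,-.013,.058)).astype(int);print(p); cv2.imwrite('pics/%s11d.png'%n,cv2.resize(a[p[1]-30:p[1]+40,p[0]-35:p[0]+35],None,fx=8,fy=8,interpolation=2))
E
```

```text
scene11 [648.6 262.3  62. ] [651.  262.4  12. ]
side11 [646.4 259.   62. ] [646.9 258.7  12. ]
[278 193]
[283 244]
```

View pics/scene11d.png

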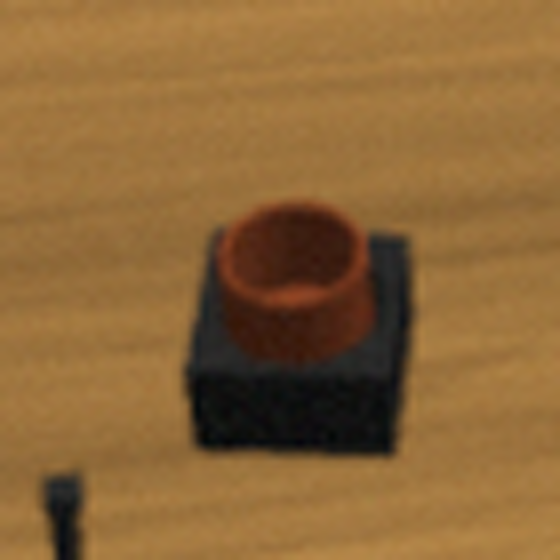

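View pics/side11d.png

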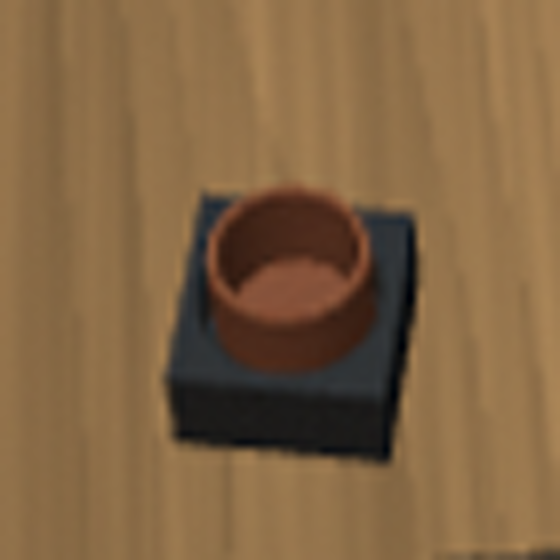

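```bash
python3 - <<'E'
from h import *
for n,t in(('scene11',(293,252)),('side11',(290,255))):
  p=proj(n,(.459,-.013,.058)).astype(int)
  print(n,np.round(1e3*ray(n,p[0]-35+(t[0]+.5)/8-.5,p[1]-30+(t[1]+.5)/8-.5,.058),1))
s,Rt=st(); print(np.round(1e3*Rt.T@(np.array([.459,-.013,.04])-s['tcp_pos']),1))
E
```

```text
scene11 [460.1 -12.1  58. ]
side11 [459.2 -15.6  58. ]
t 25.52 tcp [0.6466 0.2613 0.1792] yaw -9.45 z [-0.003 -0.001 -1.   ] F [ 0.4 -0.4 -0.8] op 0.065
[-139.7  301.2  139.9]
```

Emit:
arm_command --rows "-10 21 0 0;-16 35 0 0;-16 35 0 0;-16 35 0 0;-16 35 0 0;-16 35 0 0;-16 35 0 0;-16 35 0 0;-12 26 0 0;-5 10 0 0;0 0 10 0;0 0 15 0;0 0 15 0;0 0 15 0;0 0 15 0;0 0 15 0;0 0 15 0;0 0 10 0;0 0 0 0;0 0 0 0" --gripper 1

```text
time_s: 28.02
tcp_pos: [0.4611, -0.0137, 0.071]
tool_rot: [-0.0, 0.997, -0.082, 0.0]
force: [-0.8, 0.6, 0.7]
opening: 0.087
```

```bash
python3 - <<'E'
from h import *
s,Rt=st(); print(np.round(1e3*Rt.T@(np.array([.4593,-.0135,.0392])-s['tcp_pos']),1))
E
```

```text
t 28.02 tcp [ 0.4611 -0.0137  0.071 ] yaw -9.46 z [ 0.001  0.    -1.   ] F [-0.8  0.6  0.7] op 0.087
[-1.9  0.1 31.8]
```

Emit:
arm_command --rows "-1.5 0.2 8 0;0 0 8 0;0 0 8 0;0 0 5 0;0 0 2.5 0;0 0 0 0;0 0 0 0"

```text
time_s: 28.9
tcp_pos: [0.4594, -0.0136, 0.0394]
tool_rot: [-0.0, 0.997, -0.082, 0.0]
force: [-0.3, -0.3, -0.5]
opening: 0.087
```

```bash
python3 - <<'E'
from h import *
s,Rt=st()
snap('side','s12');a=cv2.imread('pics/s12.png'); cv2.imwrite('pics/s12c.png',cv2.resize(a[180:290,230:370],None,fx=5,fy=5,interpolation=2))
E
```

```text
t 28.9 tcp [ 0.4594 -0.0136  0.0394] yaw -9.46 z [ 0.  0. -1.] F [-0.3 -0.3 -0.5] op 0.087
```

View pics/s12c.png

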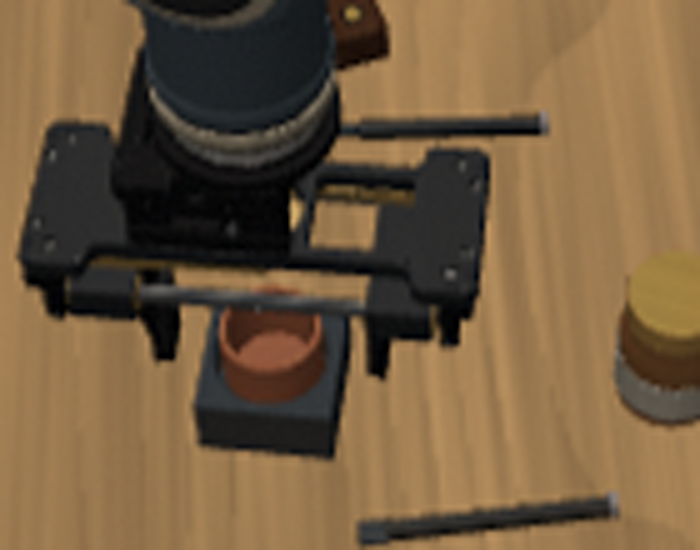

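Emit:
arm_command --rows "0 0 0 0;0 0 0 0;0 0 0 0;0 0 0 0;0 0 0 0;0 0 0 0;0 0 0 0" --gripper -1 --grip_force 20

```text
time_s: 29.82
tcp_pos: [0.4592, -0.0136, 0.0392]
tool_rot: [-0.0, 0.997, -0.082, -0.0]
force: [0.3, -0.3, -0.2]
opening: 0.0455
```

Emit:
arm_command --rows "0 0 -2 0;0 0 -4 0;0 0 -6 0;0 0 -8 0;0 0 -12 0;0 0 -20 0;0 0 -20 0;0 0 -25 0;0 0 -25 0;0 0 0 0;0 0 0 0"

```text
time_s: 31.2
tcp_pos: [0.4587, -0.0135, 0.1609]
tool_rot: [-0.0, 0.997, -0.082, -0.0]
force: [-0.6, -1.2, -0.8]
opening: 0.0455
```

```bash
python3 - <<'E'
from h import *
s,Rt=st()
snap('side','s13');a=cv2.imread('pics/s13.png'); cv2.imwrite('pics/s13c.png',cv2.resize(a[170:290,230:370],None,fx=5,fy=5,interpolation=2))
E
```

```text
t 31.2 tcp [ 0.4587 -0.0135  0.1609] yaw -9.45 z [-0.001  0.    -1.   ] F [-0.6 -1.2 -0.8] op 0.0455
```

View pics/s13c.png

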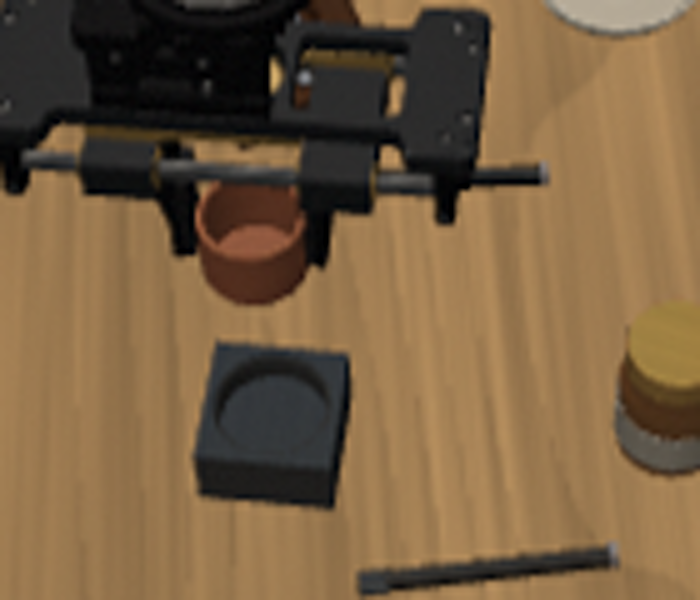

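Emit:
arm_command --rows "12 22 -5 0;18 36 -5 0;18 36 -5 0;18 36 -5 0;18 36 0 0;18 36 0 0;18 36 0 0;18 36 0 0;18 36 0 0;15 26 0 0;7 14 0 0;3 1.5 0 0;0 0 0 0;0 0 0 0"

```text
time_s: 33.0
tcp_pos: [0.5803, -0.3886, 0.1811]
tool_rot: [-0.001, 0.997, -0.082, -0.0]
force: [-0.9, 0.6, -0.3]
opening: 0.0457
```

```bash
python3 - <<'E'
from h import *
st(); snap('wrist','w14'); print(proj('w14',(.652,-.261,.006)),proj('w14',(.4486,-.2366,.01)))
E
```

```text
t 33.0 tcp [ 0.5803 -0.3886  0.1811] yaw -9.37 z [-0.     0.001 -1.   ] F [-0.9  0.6 -0.3] op 0.0457
[361.51890073  67.46646901] [173.16805398  75.68560253]
```

View pics/w14.png

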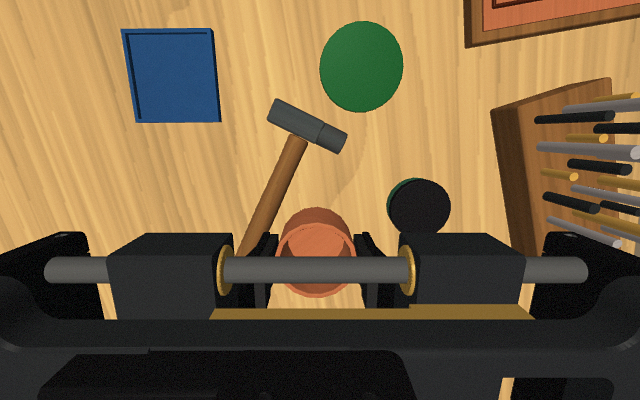

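```bash
python3 - <<'E'
from h import *
a=cv2.imread('pics/w14.png'); cv2.imwrite('pics/w14c.png',cv2.resize(a[10:160,110:230],None,fx=4,fy=4,interpolation=2)); cv2.imwrite('pics/w14d.png',cv2.resize(a[10:160,260:420],None,fx=4,fy=4,interpolation=2))
E
```

```text
(no output)
```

View pics/w14c.png

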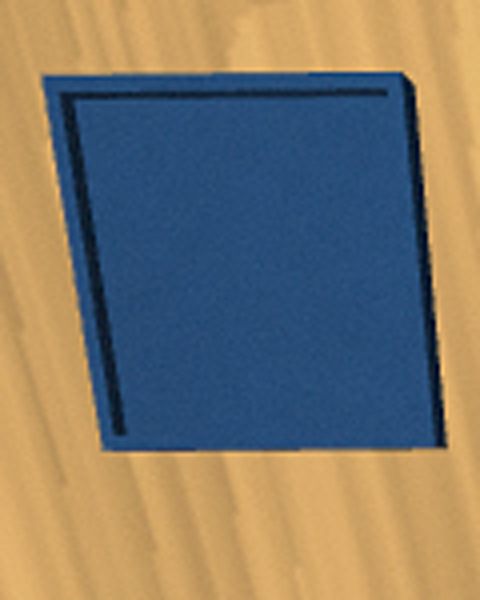

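View pics/w14d.png

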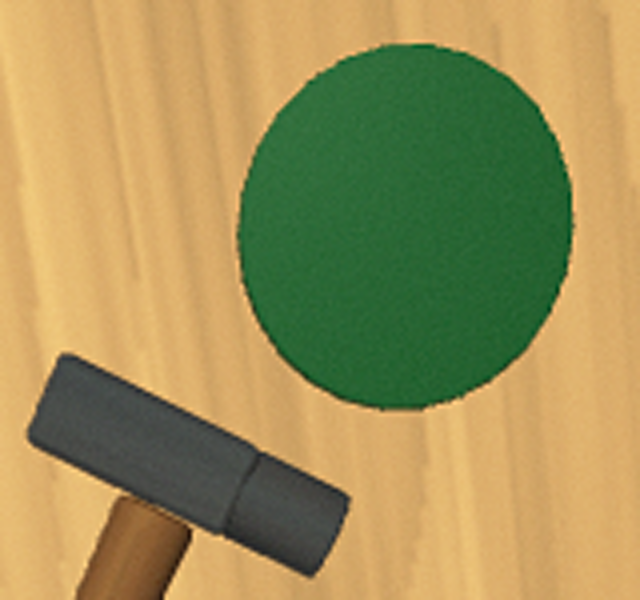

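```bash
python3 - <<'E'
from h import *
t=lambda x,y: 1e3*ray('w14',110+(x+.5)/4-.5,10+(y+.5)/4-.5,.010)
f=lambda x,y: 1e3*ray('w14',260+(x+.5)/4-.5,10+(y+.5)/4-.5,.006)
P=np.array([t(*p) for p in[(43,76),(405,73),(436,447),(104,450)]]);print(P.mean(0))
for i in range(4):
  d=P[(i+1)%4]-P[i];print(np.linalg.norm(d),np.degrees(np.arctan2(d[1],d[0])))
P=np.array([f(*p) for p in[(238,235),(573,220),(415,43),(405,410)]])[:,:2]
c=np.linalg.lstsq(np.c_[2*P,np.ones(4)],(P**2).sum(1),rcond=None)[0];print(c[:2],np.sqrt(c[2]+c[0]**2+c[1]**2))
s,Rt=st(); print(np.round(1e3*Rt.T@(np.array([c[0]/1e3,c[1]/1e3,.06])-s['tcp_pos']),1))
E
```

```text
[ 446.57935516 -237.39167964   10.        ]
94.64284828249724 -8.935116093536848
93.58662805907991 -99.33839993278559
93.73082454720975 171.1435742960376
93.71338287670027 81.21980874207101
[ 651.31203472 -261.40923868] 45.735877640036186
t 33.05 tcp [ 0.5803 -0.3888  0.1813] yaw -9.38 z [ 0.     0.001 -1.   ] F [-0.5  0.3 -1.4] op 0.0458
[  49.3 -137.1  121.4]
```

Emit:
arm_command --rows "7 -20 0 0;10 -28 0 0;10 -28 0 0;10 -28 0 0;10 -26 0 0;2.3 -7 0 0;0 0 10 0;0 0 16 0;0 0 18 0;0 0 18 0;0 0 18 0;0 0 18 0;0 0 18 0;0 0 14 0;0 0 8 0;0 0 0 0;0 0 0 0"

```text
time_s: 35.17
tcp_pos: [0.6517, -0.2633, 0.0439]
tool_rot: [0.0, 0.997, -0.082, 0.001]
force: [1.2, -0.3, -0.7]
opening: 0.0455
```

```bash
python3 - <<'E'
from h import *
s,Rt=st(); print(np.round(1e3*Rt.T@(np.array([.6513,-.2614,.0252])-s['tcp_pos']),1))
snap('side','s15');a=cv2.imread('pics/s15.png'); cv2.imwrite('pics/s15c.png',cv2.resize(a[280:400,300:460],None,fx=5,fy=5,interpolation=2))
E
```

```text
t 35.17 tcp [ 0.6517 -0.2633  0.0439] yaw -9.46 z [ 0.001 -0.    -1.   ] F [ 1.2 -0.3 -0.7] op 0.0455
[-0.7 -1.9 18.7]
```

View pics/s15c.png

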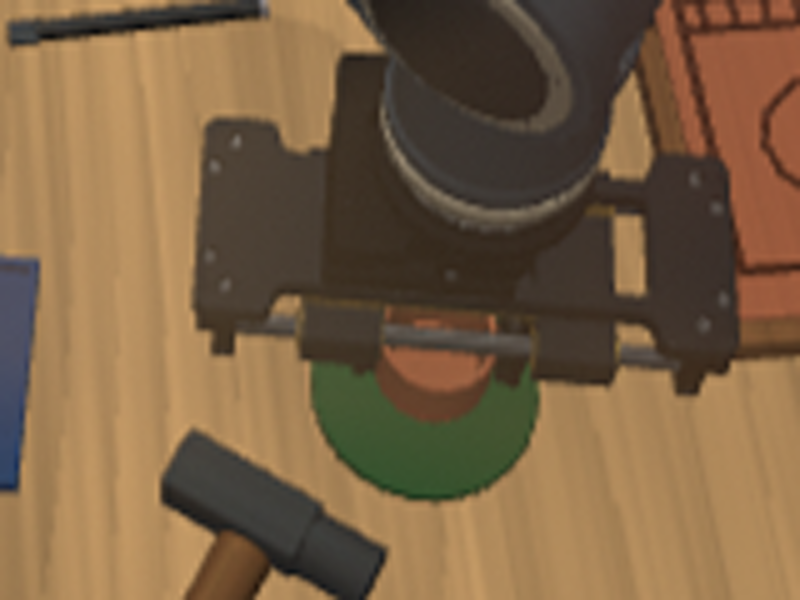

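Emit:
arm_command --rows "-0.5 -1 5 0;0 -0.8 5 0;0 0 4 0;0 0 2 0;0 0 1 0;0 0 0 0;0 0 0 0"

```text
time_s: 36.1
tcp_pos: [0.6511, -0.2612, 0.0264]
tool_rot: [-0.0, 0.997, -0.082, 0.0]
force: [-0.5, -0.4, -1.8]
opening: 0.0455
```

Emit:
arm_command --rows "0 0 1 0;0 0 0.8 0;0 0 0 0;0 0 0 0"

```text
time_s: 36.6
tcp_pos: [0.6512, -0.2613, 0.0253]
tool_rot: [-0.0, 0.997, -0.082, 0.0]
force: [-1.1, 0.9, 5.6]
opening: 0.0459
```

Emit:
arm_command --rows "0 0 0 0;0 0 0 0;0 0 0 0;0 0 0 0" --gripper 0.6

```text
time_s: 37.1
tcp_pos: [0.651, -0.2612, 0.0242]
tool_rot: [-0.0, 0.997, -0.082, -0.0]
force: [0.6, -0.2, 0.3]
opening: 0.0687
```

Emit:
arm_command --rows "0 0 -5 0;0 0 -10 0;0 0 -20 0;0 0 -25 0;0 0 -30 0;0 0 -30 0;0 0 -15 0;0 0 0 0;0 0 0 0"

```text
time_s: 38.22
tcp_pos: [0.6504, -0.2606, 0.1583]
tool_rot: [-0.0, 0.997, -0.082, -0.001]
force: [0.4, -0.2, 0.8]
opening: 0.07
```

```bash
python3 - <<'E'
from h import *
s,Rt=st(); print(np.round(1e3*Rt.T@(np.array([.459,-.013,.012])-s['tcp_pos']),1))
for n,z in(('scene',7),('side',7)): snap(n,n+'16');a=cv2.imread('pics/%s16.png'%n); p=proj(n+'16',(.652,-.262,.03)).astype(int);print(p); cv2.imwrite('pics/%s16c.png'%n,cv2.resize(a[p[1]-40:p[1]+40,p[0]-50:p[0]+50],None,fx=6,fy=6,interpolation=2))
for n in('scene','side'):
  a=cv2.imread('pics/%s16.png'%n); p=proj(n+'16',(.459,-.013,.036)).astype(int);print(p); cv2.imwrite('pics/%s16d.png'%n,cv2.resize(a[p[1]-35:p[1]+35,p[0]-35:p[0]+35],None,fx=8,fy=8,interpolation=2))
E
```

```text
t 38.23 tcp [ 0.6504 -0.2606  0.1583] yaw -9.45 z [-0.002  0.001 -1.   ] F [ 0.4 -0.2  0.8] op 0.07
[-229.2 -212.7  146.9]
[164 280]
[385 351]
[279 200]
[284 249]
```

View pics/scene16c.png

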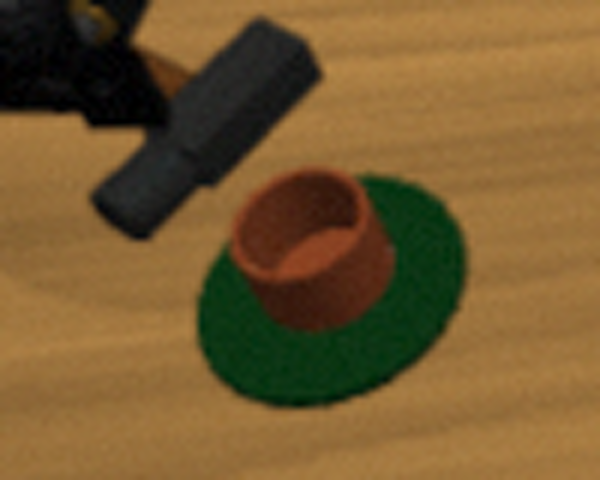

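View pics/side16c.png

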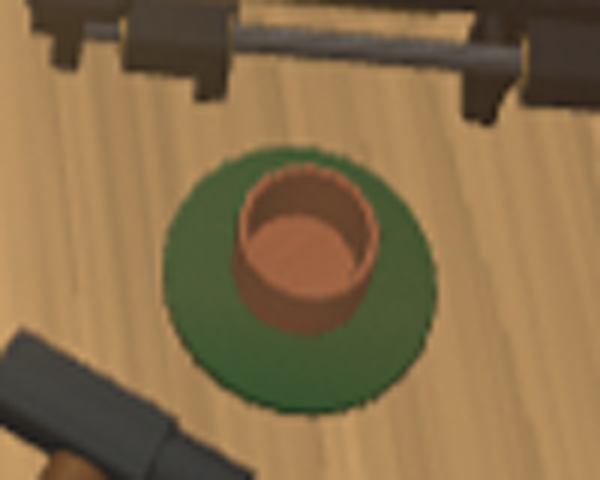

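View pics/side16d.png

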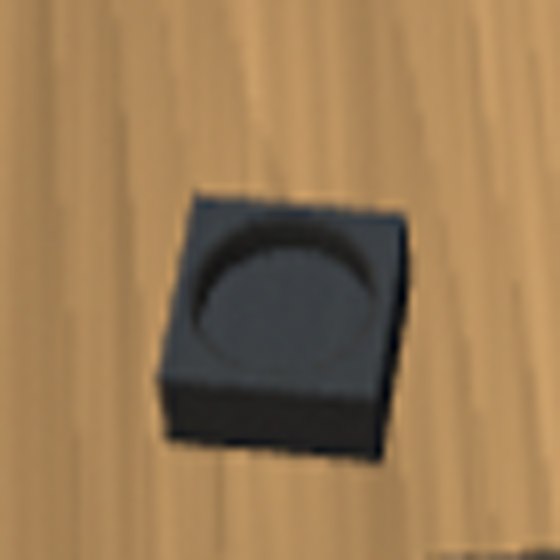

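View pics/scene16d.png

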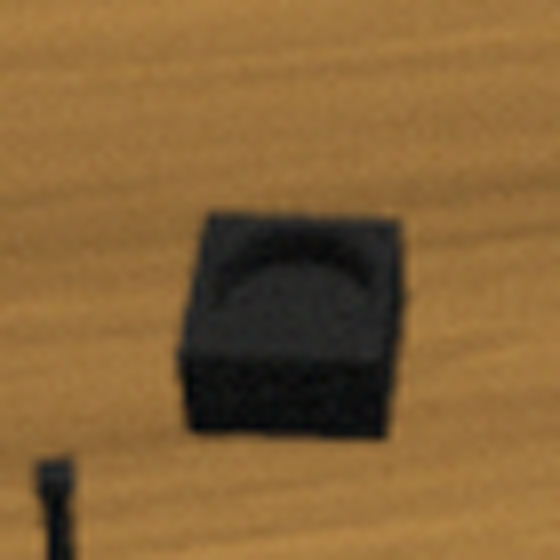

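```bash
python3 - <<'E'
from h import *
for n,top,m in(('scene16',(298,224),(332,291)),('side16',(309,231),(300,280))):
  p=proj(n,(.652,-.262,.03)).astype(int)
  g=lambda x,y,z: np.round(1e3*ray(n,p[0]-50+(x+.5)/6-.5,p[1]-40+(y+.5)/6-.5,z),1)
  print(n,g(*top,.044),g(*m,.006))
for n,L in(('side16',[(196,195),(407,214),(378,396),(162,380)]),('scene16',[(208,214),(401,220),(388,362),(184,354)])):
  p=proj(n,(.459,-.013,.036)).astype(int)
  P=np.array([1e3*ray(n,p[0]-35+(x+.5)/8-.5,p[1]-35+(y+.5)/8-.5,.036) for x,y in L]);print(n,P.mean(0),[np.round(np.degrees(np.arctan2(*(P[(i+1)%4]-P[i])[1::-1])),1) for i in range(4)])
E
```

```text
scene16 [ 652.3 -260.2   44. ] [ 655.3 -259.6    6. ]
side16 [ 651.2 -262.1   44. ] [ 651.5 -264.     6. ]
side16 [458.91424726 -14.63417705  36.        ] [np.float64(-10.5), np.float64(-100.4), np.float64(170.8), np.float64(80.3)]
scene16 [459.79564647 -10.88146978  36.        ] [np.float64(79.3), np.float64(-8.5), np.float64(-101.1), np.float64(170.9)]
```

Emit:
arm_command --rows "-15 -14 0 0.5;-25 -23 0 0;-25 -23 0 0;-25 -23 0 0;-25 -23 0 0;-25 -23 0 0;-25 -23 0 0;-25 -23 0 0;-21 -20 0 0;-14 -14 0 0;-4 -3.5 0 0;0 0 10 0;0 0 15 0;0 0 15 0;0 0 15 0;0 0 15 0;0 0 15 0;0 0 10 0;0 0 0 0;0 0 0 0" --gripper 1

```text
time_s: 40.83
tcp_pos: [0.4624, -0.0124, 0.0647]
tool_rot: [-0.0, 0.996, -0.087, 0.0]
force: [0.1, 0.4, 0.4]
opening: 0.0869
```

```bash
python3 - <<'E'
from h import *
s,Rt=st(); print(np.round(1e3*Rt.T@(np.array([.459,-.0132,.012])-s['tcp_pos']),1))
E
```

```text
t 40.83 tcp [ 0.4624 -0.0124  0.0647] yaw -9.96 z [ 0.001  0.    -1.   ] F [0.1 0.4 0.4] op 0.0869
[-3.3  1.4 52.7]
```

Emit:
arm_command --rows "-3.2 1.2 5 0;0 0 10 0;0 0 10 0;0 0 10 0;0 0 10 0;0 0 5 0;0 0 2.7 0;0 0 0 0;0 0 0 0"

```text
time_s: 41.95
tcp_pos: [0.4589, -0.013, 0.0119]
tool_rot: [-0.0, 0.996, -0.087, 0.0]
force: [0.1, -0.7, 0.3]
opening: 0.0871
```

```bash
python3 - <<'E'
from h import *
s,Rt=st(); print(np.round(1e3*Rt.T@(np.array([.459,-.0132,.012])-s['tcp_pos']),1))
snap('side','s17');a=cv2.imread('pics/s17.png'); cv2.imwrite('pics/s17c.png',cv2.resize(a[190:300,230:370],None,fx=5,fy=5,interpolation=2))
E
```

```text
t 41.95 tcp [ 0.4589 -0.013   0.0119] yaw -9.95 z [ 0.001  0.    -1.   ] F [ 0.1 -0.7  0.3] op 0.0871
[ 0.1  0.2 -0.1]
```

View pics/s17c.png

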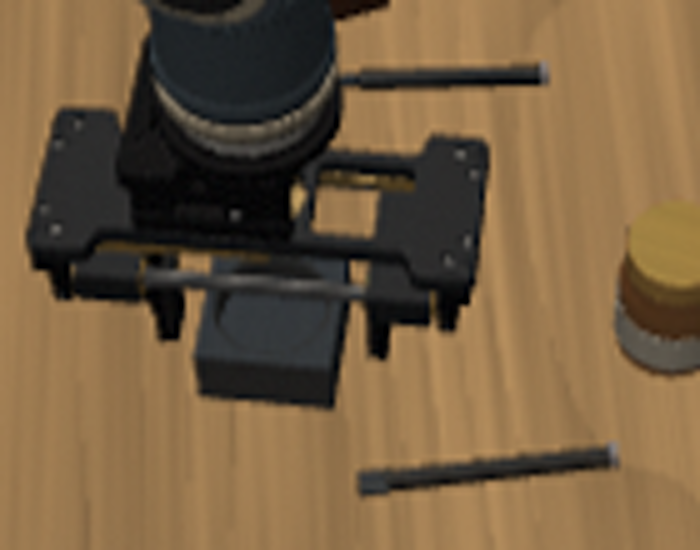

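Emit:
arm_command --rows "0 0 0 0;0 0 0 0;0 0 0 0;0 0 0 0;0 0 0 0;0 0 0 0;0 0 0 0" --gripper -1 --grip_force 60

```text
time_s: 42.88
tcp_pos: [0.4587, -0.013, 0.0118]
tool_rot: [-0.0, 0.996, -0.087, -0.0]
force: [0.3, 0.2, 1.8]
opening: 0.062
```

Emit:
arm_command --rows "0 0 -2 0;0 0 -4 0;0 0 -6 0;0 0 -10 0;0 0 -15 0;0 0 -15 0;0 0 -15 0;0 0 -10 0;0 0 0 0;0 0 0 0"

```text
time_s: 44.12
tcp_pos: [0.4582, -0.0128, 0.0884]
tool_rot: [-0.0, 0.996, -0.087, -0.0]
force: [-1.1, -0.6, -6.7]
opening: 0.0615
```

```bash
python3 - <<'E'
from h import *
s,Rt=st(); print(np.round(1e3*Rt.T@(np.array([.4466,-.2374,.05])-s['tcp_pos']),1))
snap('side','s18');a=cv2.imread('pics/s18.png'); cv2.imwrite('pics/s18c.png',cv2.resize(a[170:300,230:370],None,fx=4,fy=4,interpolation=2))
E
```

```text
t 44.12 tcp [ 0.4582 -0.0128  0.0884] yaw -9.94 z [-0.001  0.    -1.   ] F [-1.1 -0.6 -6.7] op 0.0615
[ 27.4 223.2  38.4]
```

View pics/s18c.png

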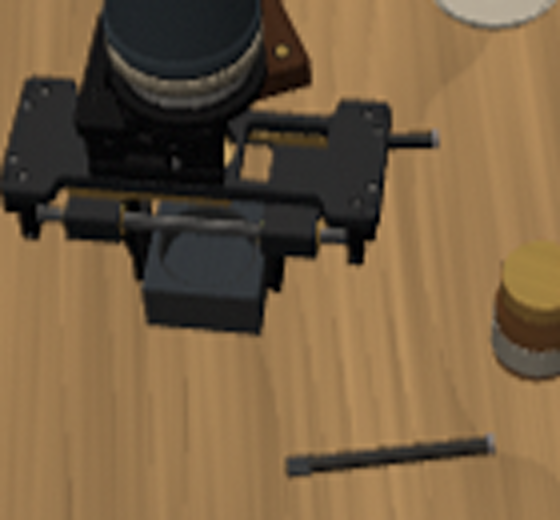

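Emit:
arm_command --rows "2 15 0 0;3 25 0 0;3 25 0 0;4 25 0 0;4 25 0 0;4 25 0 0;3 25 0 0;3 25 0 0;2 20 0 0;0 13 0 0;0 0 0 -1.1;0 0 5 0;0 0 10 0;0 0 10 0;0 0 8 0;0 0 5 0;0 0 0 0;0 0 0 0"

```text
time_s: 46.42
tcp_pos: [0.4479, -0.2377, 0.0509]
tool_rot: [0.0, 0.997, -0.077, 0.0]
force: [-0.0, -0.4, -6.9]
opening: 0.0619
```

```bash
python3 - <<'E'
from h import *
s,Rt=st(); print(np.round(1e3*Rt.T@(np.array([.447,-.2373,.016])-s['tcp_pos']),1))
for n in('scene','side'): snap(n,n+'19');a=cv2.imread('pics/%s19.png'%n); p=proj(n+'19',(.447,-.237,.03)).astype(int);print(p); y=min(p[1]-50,300);cv2.imwrite('pics/%s19c.png'%n,cv2.resize(a[y:y+100,p[0]-60:p[0]+60],None,fx=5,fy=5,interpolation=2))
E
```

```text
t 46.42 tcp [ 0.4479 -0.2377  0.0509] yaw -8.86 z [ 0. -0. -1.] F [-0.  -0.4 -6.9] op 0.0619
[-1.  -0.3 34.9]
[187 207]
[281 346]
```

View pics/scene19c.png

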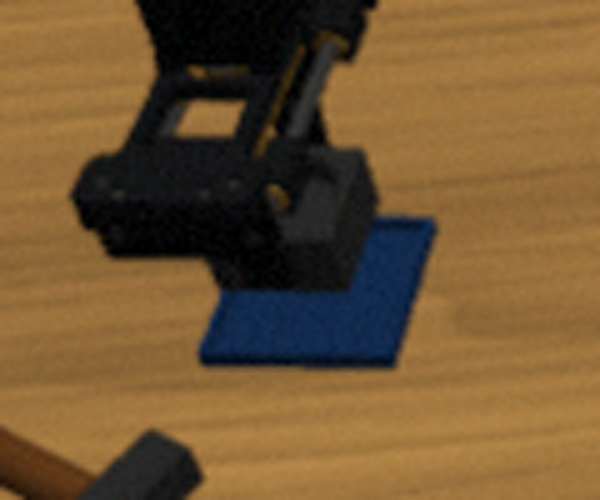

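View pics/side19c.png

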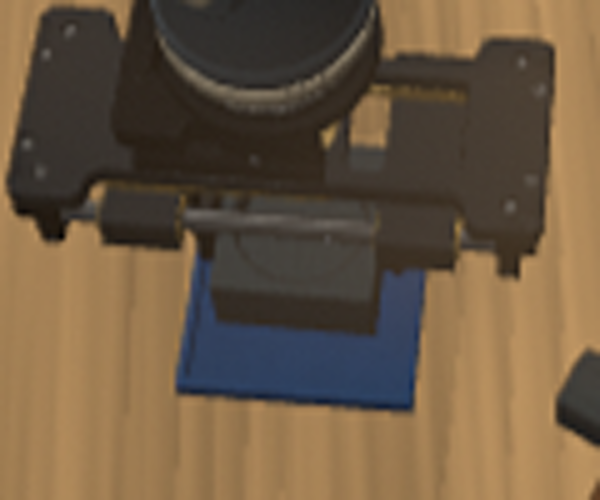

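Emit:
arm_command --rows "-1 -0.3 7 0;0 0 7 0;0 0 7 0;0 0 6 0;0 0 4 0;0 0 2 0;0 0 0 0;0 0 0 0"

```text
time_s: 47.52
tcp_pos: [0.4469, -0.2371, 0.0179]
tool_rot: [0.0, 0.997, -0.077, 0.0]
force: [-0.1, -0.1, -6.3]
opening: 0.0618
```

Emit:
arm_command --rows "0 0 1 0;0 0 1 0;0 0 0 0;0 0 0 0"

```text
time_s: 48.02
tcp_pos: [0.4469, -0.237, 0.0158]
tool_rot: [-0.0, 0.997, -0.077, 0.0]
force: [-0.4, -0.1, -5.0]
opening: 0.0616
```

Emit:
arm_command --rows "0 0 0.5 0;0 0 0 0;0 0 0 0"

```text
time_s: 48.4
tcp_pos: [0.4469, -0.237, 0.0158]
tool_rot: [-0.0, 0.997, -0.077, 0.0]
force: [-2.8, 1.4, 5.8]
opening: 0.0618
```

Seated. Release (opening the fingers clears the rim by ~5 mm) and rise.

Emit:
arm_command --rows "0 0 0 0;0 0 0 0;0 0 0 0;0 0 0 0;0 0 0 0" --gripper 1

```text
time_s: 49.02
tcp_pos: [0.4468, -0.2371, 0.0152]
tool_rot: [0.0, 0.997, -0.077, 0.0]
force: [-0.8, 0.3, 0.5]
opening: 0.087
```

Emit:
arm_command --rows "0 0 -5 0;0 0 -10 0;0 0 -20 0;0 0 -25 0;0 0 -30 0;0 0 -30 0;0 0 -30 0;0 0 -20 0;10 20 0 0;10 30 0 0;10 30 0 0;10 30 0 0;10 20 0 0;0 0 0 0;0 0 0 0"

```text
time_s: 50.9
tcp_pos: [0.4759, -0.3724, 0.1853]
tool_rot: [-0.0, 0.997, -0.077, -0.0]
force: [0.5, -0.1, 0.6]
opening: 0.087
```

```bash
python3 - <<'E'
from h import *
st()
for n in('scene','side','wrist'): snap(n,n+'20')
a=cv2.imread('pics/wrist20.png'); p=proj('wrist20',(.447,-.237,.03)).astype(int); y=max(p[1]-70,0);x=p[0]-80;print(x,y); cv2.imwrite('pics/wrist20c.png',cv2.resize(a[y:y+140,x:x+160],None,fx=4,fy=4,interpolation=2))
E
```

```text
t 50.9 tcp [ 0.4759 -0.3724  0.1853] yaw -8.84 z [-0.     0.001 -1.   ] F [ 0.5 -0.1  0.6] op 0.087
187 2
```

View pics/wrist20c.png

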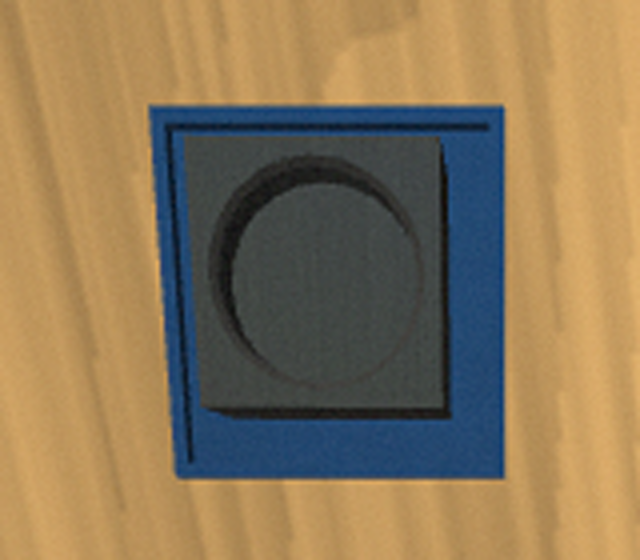

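View pics/scene20.png

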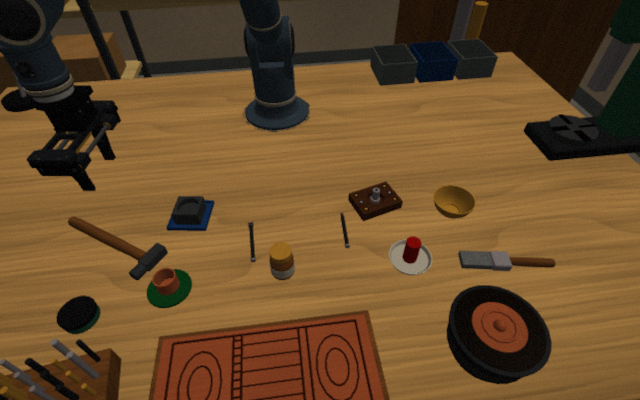

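View pics/side20.png

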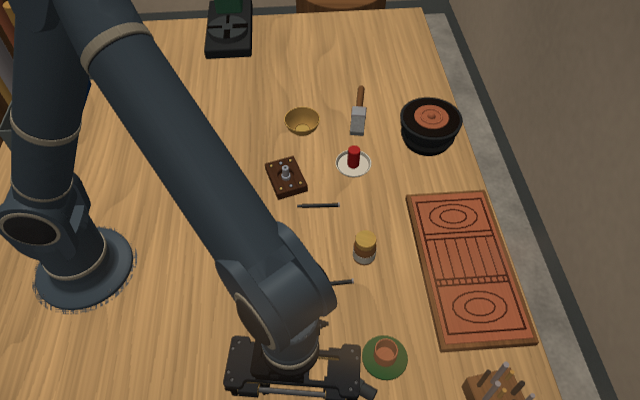

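```bash
python3 - <<'E'
from h import *
for z,L in((.04,[(184,137),(440,138),(443,408),(203,406)]),(.01,[(149,106),(504,106),(503,477),(177,477)])):
  P=np.array([1e3*ray('wrist20',187+(x+.5)/4-.5,2+(y+.5)/4-.5,z) for x,y in L]);print(P.mean(0),[np.round(np.degrees(np.arctan2(*(P[(i+1)%4]-P[i])[1::-1])),1) for i in range(4)])
for n,c in (('scene',[(.64,-.02,.06),(.522,.402,.03)]),):
  a=cv2.imread('pics/scene0.png').astype(int);b=cv2.imread('pics/scene20.png').astype(int)
  for P in c:
    u,v=proj('scene0',P).astype(int); print(np.abs(a-b)[v-25:v+25,u-25:u+25].max(2).max())
E
```

```text
[ 446.92523827 -237.37167238   40.        ] [np.float64(-9.0), np.float64(-99.0), np.float64(170.8), np.float64(81.5)]
[ 446.23537492 -237.16237619   10.        ] [np.float64(-8.8), np.float64(-99.1), np.float64(171.2), np.float64(81.4)]
15
18
```

```bash
python3 -c "
from h import *
print(order.hand_in())"
```

```text
the job is handed in; nothing more can be done
None
```

I took the stack apart from the top down. Each piece was lowered until the wrist sensed contact, then released: the pusher in the bore, the punch in the dish, the cup on the felt and the die in the tray. I handed the job in at about 51 s, with the gripper open, raised and clear of everything.

| Piece | Last check against the middle of its place |
|---|---|
| Pusher | within about 0.5 mm |
| Punch | within about 1 mm by the wrist and side cameras; about 2.5 mm in x by the scene camera |
| Cup | within about 2 mm by the side camera; about 3 mm in x by the scene camera |
| Die | within about 1 mm and square to the tray within 0.5° |

All four pieces look upright, including in the final pictures. The jar and the bowl show no change against the first picture.

- **Cameras:** The fixed cameras disagreed with each other by up to about 4 mm on absolute positions. I set the places by the nearby wrist view, and the offsets above are measured within one view.
- **Die:** It was checked numerically only from the wrist view, because the arm blocked the side view of the tray.

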